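# Top up the lamp riser and hold the try square in its corner

## Robot

A 6-joint arm with a two-finger parallel gripper is mounted at the origin on the work surface. World frame = base frame: x ahead of the robot, y to its left, z up, the work surface at z = 0. Lengths are in m, angles in rad, forces in N, time in s.
With the tool pointing down it reaches from about 0.35 to 0.975 m from the base axis. Payload 4.9 kg.
Tool frame: the origin (TCP) lies midway between the tips of the shut fingers; the grasp point (between the pads) lies 19 mm behind it; z points along the fingers, y is the direction in which the jaws open and shut (so a half turn about z gives the same grasp; the last joint's range is limited). The gripper opens to 85 mm and grips with 20 to 120 N. Pads are 22 mm wide; open, the fingers measure 114 mm over their backs; the gripper's body (76 mm by 85 mm) begins 54 mm behind the grasp point. The pads swing forward as they close: fully open they stand 13 mm farther back than shut.
Start: joints at [-0.119, 0.053, 1.613, -0, 1.476, -0.119], TCP at [0.625, 0, 0.196] pointing down, gripper open.
Joint ranges: [-3.01, 3.01], [-1.01, 2.22], [0.06, 2.58], [-1.02, 4.17], [0.09, 2.62], [-3.14, 3.14]. Speed limits (rad/s): [2.57, 2.57, 3.14, 3.14, 3.14, 3.14].

## Interface

Orientations are given as a rotation vector (axis times angle).
In Python, from station import ctrl gives the robot as it stands.
- The arm moves only by the tool play_rows, never from a script. Its argument "motion" is a list that holds one entry, the list of rows, each a list of 7 numbers: the closure, from -1 (fully open) to 1 (shut), then the shift along the tool's x, y, z in cm, then the turn, a rotation vector about the tool's x, y, z in degrees. A call has 1 to 20 rows; each row is the pose to reach, as a shift and turn from the pose measured when the call began, along the tool's axes at that moment; what a row does not reach only later rows make up. A row lasts 1/8 s, in which the tool goes at most 62.5 mm and 10.7 degrees, less where a joint would pass 70% of its speed; a pose out of reach is approached as far as the arm can. A call with a gripper value outside its range is refused whole. The fingers move at their own pace and stop on an object; "newtons" is the grip in N (left out, the last holds). Time passes only in rows, so rows that repeat a pose let the fingers close. It gives the time, the measured TCP pose, the force and the opening at its end, in the units of the state.
- ctrl.get_obs(): the state, without advancing time (a new reading comes with each control period).
- ctrl.get_image(name): name is "scene" or "side" or "wrist"; returns a dict with "color" (420x560x3 uint8, red, green, blue), "mtx" (3x3 intrinsics, pixels), "D" ([k1, k2, p1, p2, k3] as OpenCV has them; the pictures are not rectified), "T" (4x4, takes a point from camera to world coordinates). Camera axes: x right, y up, looking along -z (the intrinsics and any distortion apply to the point x, -y, -z); pixel columns grow to the right and rows downward; lengths in m; the calibration is good to about 2 mm. A picture is of the moment at which its call begins. There is no depth.
- ctrl.finish_job(): hands the job in, once; it reports no verdict.
The state is a dict: "t": time; "q": joint angles; "dq": joint speeds; "effort": joint torques, N m; "tool_pos": TCP position; "tool_rot": TCP orientation; "contact_force": force on the tool from outside, world axes, zero at the start; "wrist_torque": the same for the moment, N m; "opening": finger opening in m.
Only numpy, scipy, OpenCV 4.12 (cv2) and the standard library are available. Lean on these libraries where they do the work, as an engineer would, in place of code of your own. Each camera call takes 0.05 s, during which the arm holds its last target.

## Task

Set the loose carton squarely on top of the strapped column on the plywood board, edges flush with the cartons below, and let go of it. Then take the try square by its wooden stock, stand it upright on the board with its blade end towards the column, about midway along the column's long face, and press it into the corner, firmly down on the board and firmly against the column, so that both its faces touch. Finish while still gripping and pressing the square there, with the top carton still in place and none of the jars, cups and bottles around disturbed.

Things in the scene. Friction and masses are not known exactly. Their poses are not given: they have to be found in the camera images.
- board: plywood board 140 (x) x 310 (y) x 12 mm thick, fixed flat on the bench; origin at the centre of its underside, z up; its top is 12 mm above the bench
- column: two closed brown cartons strapped together, fixed on the board near its +y end, same yaw as the board: 100 (x) x 60 (y) x 90 mm tall, rigid; origin at the centre of its underside, on the board's top; x along the long side. The long face to work against is the -y one, 30 mm from the origin; about 200 mm of free board lies before it
- column_top (a point): centre of the column's top, 90 mm above its origin, axes as the column's
- carton: the loose closed brown carton 100 (x) x 60 (y) x 45 mm tall, about 0.3 kg, lying flat on the bench left or right of the board; origin at the centre of its underside, x along its long side; same footprint as the column
- square: try square, 0.22 kg, standing on its wooden stock left or right of the board. Stock 32 (x) x 150 (y) x 35 mm tall, origin at centre of its underside. At its +y end (heel) a steel blade 4 (x) x 30 (y) mm rises to 143 mm, outer edge flush with the stock's end. In the corner: underside on the board, +y end on the column's -y face, y as the column's. Grip across x, at y -75 to +45 mm
- square_heel (a point): the square's outer corner: bottom of its +y end, at y = +75 mm, x = 0, z = 0 of the square
- amber_jar: bystander: amber glass jar with black lid, 72 mm diameter, 120 mm tall, standing on the bench; origin at the centre of its underside
- black_bottle: bystander: black plastic bottle, 56 mm diameter, 130 mm tall, standing on the bench; origin at the centre of its underside
- glass: bystander: small drinking glass, 52 mm diameter, 60 mm tall, standing on the bench; origin at the centre of its underside
- pot: bystander: small empty terracotta pot, 76 mm diameter, 60 mm tall, standing on the bench; origin at the centre of its underside
- tin: bystander: yellow tub, 66 mm diameter, 70 mm tall, standing on the bench; origin at the centre of its underside
- beaker: bystander: white plastic cup, 84 mm diameter, 70 mm tall, standing on the bench; origin at the centre of its underside
Things that resemble listed ones, but are neither listed nor needed, are in the scene too. What is shaped like the square but red or yellow is not meant.

How it is judged:
By the outcome, as a careful person would: the job done as asked, in the order asked, and still so for the second after the job is handed in, while the arm keeps its last pose, push and grip.
It also fails if it takes over 72 s, if anything falls off the work surface, if the arm or the gripper's body presses on something with over 40 N, if the wrist force passes 120 N, or if a joint passes its speed limit or range.

## Working session

There is one attempt and no reset: what is moved stays moved. The work goes in short steps, Python scripts to look and compute and a tool call to move; the robot and the scene stay as the last step left them, time stands still between calls to the robot, and variables do not carry over. Pictures are saved under pics/ and viewed, and the job is handed in when it is done.

Besides the shell and the picture viewer there is one more tool, called after "Emit:" as name([rows], argument=value, ...), one row to a line, values as JSON. play_rows: Moves the arm, as the interface text tells. Its arguments: {"type":"object","properties":{"motion":{"type":"array"},"newtons":{"type":"number"}},"required":["motion"]}

```bash
ls; mkdir -p pics
python3 - <<'E'
from station import ctrl
import cv2,numpy as np
print(ctrl.get_obs())
for n in ["scene","side","wrist"]:
    d=ctrl.get_image(n); cv2.imwrite(f"pics/{n}0.png",d["color"][:,:,::-1])
    print(n,d["mtx"].tolist(),d["D"],np.round(d["T"],4).tolist())
E
```

```text
pics
{'t': 0.0, 'q': array([-1.19001947e-01,  5.33757633e-02,  1.61429434e+00,  2.74391041e-05,
        1.47601917e+00, -1.19000207e-01]), 'dq': array([-0.00078837, -0.00127474,  0.00063959,  0.00024696, -0.00281757,
        0.00065617]), 'effort': array([ 2.70554956e-04, -3.93670499e+01, -3.70175600e+01, -1.62778279e-04,
        6.93513779e-03, -6.06393527e-06]), 'tool_pos': array([6.24298035e-01, 9.18021160e-05, 1.94351186e-01]), 'tool_rot': array([-2.22026857e+00, -2.22025888e+00,  2.00103707e-03]), 'contact_force': array([ 0.39723491, -0.14604908,  0.08643968]), 'wrist_torque': array([0.01302965, 0.01377478, 0.00239232]), 'opening': 0.08540841596830707}
scene [[533.7606196267215, 0.0, 281.08937263291193], [0.0, 533.7606196267215, 206.14358462800197], [0.0, 0.0, 1.0]] [-0.01706739  0.          0.          0.          0.        ] [[-0.0638, -0.5725, 0.8174, 1.9919], [0.9979, -0.0443, 0.0469, 0.0556], [0.0094, 0.8187, 0.5742, 1.0776], [0.0, 0.0, 0.0, 1.0]]
side [[399.5539954663549, 0.0, 284.3444536006793], [0.0, 399.5539954663549, 208.8396682189159], [0.0, 0.0, 1.0]] [-0.01434892  0.          0.          0.          0.        ] [[-0.7765, 0.3161, -0.5452, -0.0081], [-0.6301, -0.398, 0.6667, 0.6557], [-0.0062, 0.8612, 0.5082, 0.6104], [0.0, 0.0, 0.0, 1.0]]
wrist [[377.8682164081623, 0.0, 278.4169375208897], [0.0, 377.8682164081623, 211.66228570583365], [0.0, 0.0, 1.0]] [-0.07824542  0.          0.          0.          0.        ] [[1.0, -0.002, 0.0014, 0.6237], [0.0015, 0.9651, 0.2618, 0.0651], [-0.0018, -0.2618, 0.9651, 0.3719], [0.0, 0.0, 0.0, 1.0]]
```

View pics/scene0.png

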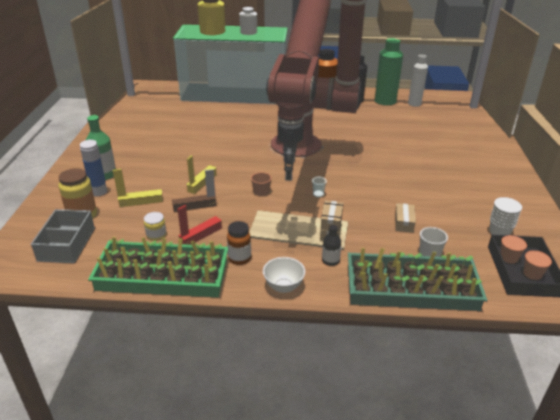

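View pics/side0.png

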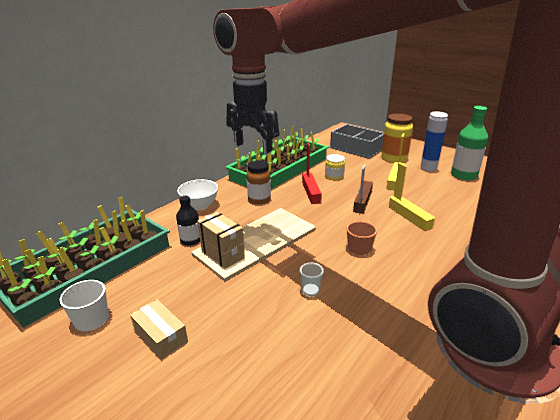

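View pics/wrist0.png

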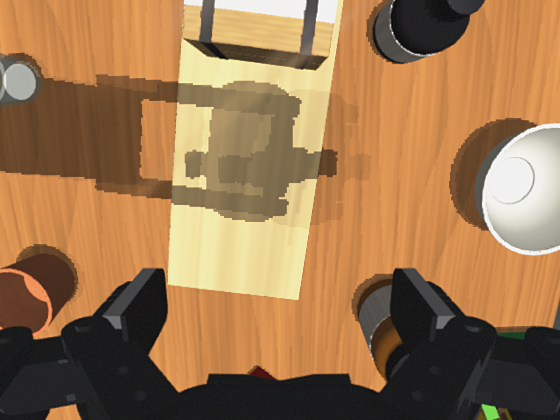

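```bash
cat > h.py <<'E'
from station import ctrl
import cv2,numpy as np
from scipy.spatial.transform import Rotation as R
def grab(n,fn):
    d=ctrl.get_image(n); cv2.imwrite(f"pics/{fn}.png",d["color"][:,:,::-1]); np.savez(f"pics/{fn}.npz",**{k:np.array(d[k]) for k in("color","mtx","D","T")}); return d
def load(fn): return dict(np.load(f"pics/{fn}.npz"))
def ray(d,p):
    p=np.array(p,float).reshape(-1,1,2)
    u=cv2.undistortPoints(p,d["mtx"],d["D"]).reshape(-1,2)
    v=np.c_[u[:,0],-u[:,1],-np.ones(len(u))]
    T=d["T"]; return T[:3,3],v@T[:3,:3].T
def onz(d,p,z):
    o,v=ray(d,p); s=(z-o[2])/v[:,2]; return o+v*s[:,None]
def tri(d1,p1,d2,p2):
    "midpoints and gap"
    o1,v1=ray(d1,p1);o2,v2=ray(d2,p2);out=[]
    for a,b in zip(v1,v2):
        s=np.linalg.lstsq(np.c_[a,-b],o2-o1,rcond=None)[0]
        x,y=o1+a*s[0],o2+b*s[1]; out.append(np.r_[(x+y)/2,np.linalg.norm(x-y)])
    return np.array(out)
def proj(d,P):
    T=np.linalg.inv(d["T"]);c=(np.atleast_2d(P)@T[:3,:3].T+T[:3,3])*[1,-1,-1]
    return cv2.projectPoints(c,np.zeros(3),np.zeros(3),d["mtx"],d["D"])[0].reshape(-1,2)
def crop(fn,x,y,w,h,k,out):
    im=cv2.imread(f"pics/{fn}.png")[y:y+h,x:x+w]; cv2.imwrite(f"pics/{out}.png",cv2.resize(im,None,fx=k,fy=k,interpolation=cv2.INTER_CUBIC))
def delta(pos,Rw):
    "tool-frame shift cm and turn deg from measured pose to world target"
    o=ctrl.get_obs(); R0=R.from_rotvec(o["tool_rot"])
    return np.round(R0.inv().apply(np.array(pos)-o["tool_pos"])*100,2),np.round(np.degrees((R0.inv()*Rw).as_rotvec()),2)
def down(yaw):
    "tool z down, jaw axis (tool y) along world direction yaw (rad)"
    y=np.array([np.cos(yaw),np.sin(yaw),0]);z=np.array([0,0,-1.]);x=np.cross(y,z)
    return R.from_matrix(np.c_[x,y,z])
E
python3 - <<'E'
from h import *
s=grab("scene","s1");d=grab("side","d1");w=grab("wrist","w1")
print(tri(s,[[405,215],[210,198],[262,184],[319,187],[155,226]],d,[[160,325],[365,195],[361,238],[312,282],[335,167]]))
print(onz(w,[[168,285],[298,299]],.012), onz(w,[[183,41],[330,67]],.1))
crop("s1",90,130,360,140,2.2,"c1")
crop("d1",120,100,330,260,2.4,"c2")
E
```

```text
[[ 5.22831824e-01  3.86326711e-01  3.22987698e-02  1.87706125e-03]
 [ 4.65650538e-01 -2.87399287e-01  3.79960657e-02  2.32626822e-02]
 [ 3.68430141e-01 -1.08489077e-01  3.25417322e-02  2.37479669e-03]
 [ 3.69752693e-01  9.92426910e-02  2.94420385e-02  1.16428765e-03]
 [ 6.50793591e-01 -4.27177457e-01  3.53326927e-02  3.41227096e-04]]
[[ 0.50728527 -0.11307661  0.012     ]
 [ 0.64448164 -0.1285693   0.012     ]] [[0.5586921  0.11105482 0.1       ]
 [0.6588064  0.09384854 0.1       ]]
```

View pics/c1.png

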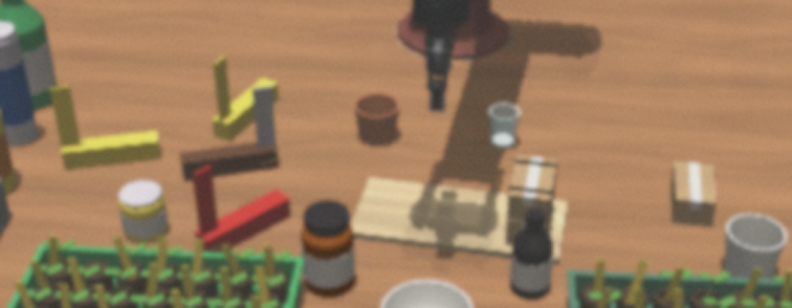

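View pics/c2.png

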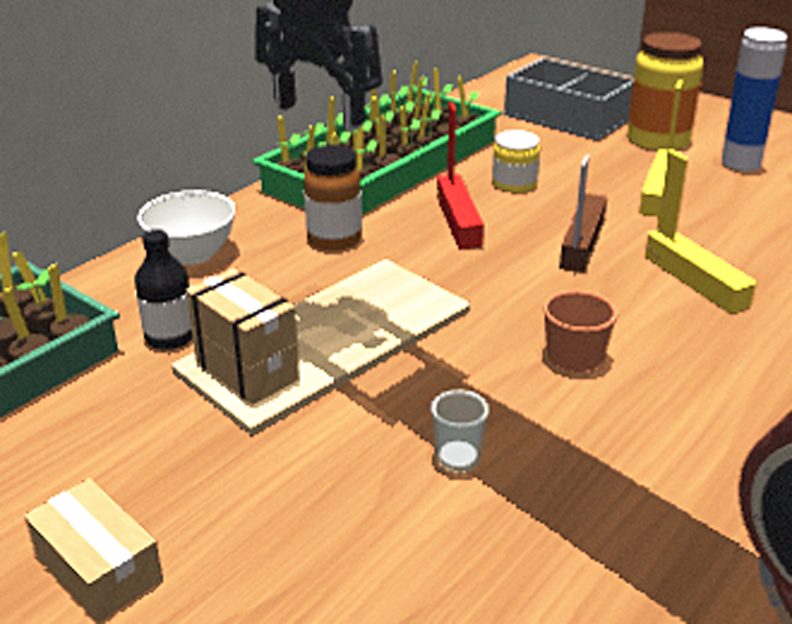

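Choices: the square candidates are brown with a steel blade (side 365,195; scene 210,198), red (side 312,185) and two yellow (side 397,175 and 410,210). The brown one with the steel blade fits the description, and the crop confirms it. For the carton, the loose one is at side (160,325) and the strapped column at (222,240), so I take the loose one.

Emit:
play_rows([
  [[-1,4,-1,-2,0,0,0],[-1,10,-3,-5,0,0,0],[-1,16,-4,-8,0,0,0],[-1,22,-5,-10.5,0,0,0],[-1,22,-5,-10.5,0,0,0],[-1,22,-5,-10.5,0,0,0]],
])

```text
t: 1.05
tool_pos: [0.5748, 0.2205, 0.3004]
tool_rot: [2.22, 2.223, -0.0]
contact_force: [-0.2, 0.3, 1.1]
opening: 0.0854
```

Run:
```python
from h import *
w=grab("wrist","w2");print(ctrl.get_obs()["tool_pos"],w["T"][:3,3])
```

```text
[0.57477365 0.21943282 0.29943431] [0.57367968 0.28562556 0.4777846 ]
```

View pics/w2.png

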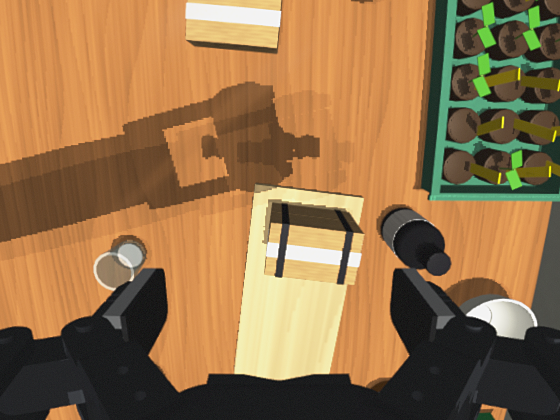

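Emit:
play_rows([
  [[-1,5,-3,1,0,0,0],[-1,10,-5,3,0,0,0],[-1,14,-5,4,0,0,0],[-1,14,-5,4,0,0,0],[-1,14,-5,4,0,0,0]],
])

```text
t: 1.72
tool_pos: [0.5252, 0.3576, 0.2585]
tool_rot: [-2.223, -2.219, 0.006]
contact_force: [0.2, -0.1, -0.6]
opening: 0.0854
```

Run:
```python
from h import *
w=grab("wrist","w3");print(ctrl.get_obs()["tool_pos"],w["T"][:3,3])
```

```text
[0.52546006 0.35760402 0.25911836] [0.52478389 0.42309793 0.43567569]
```

View pics/w3.png

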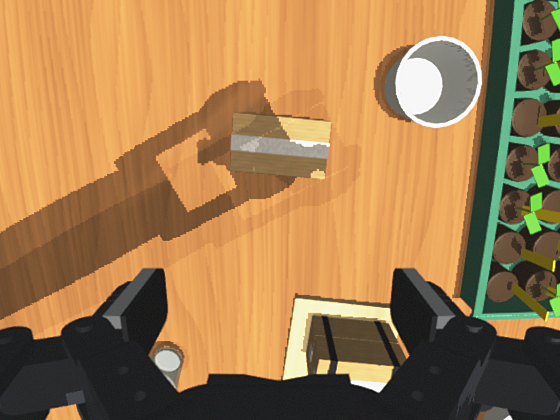

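w2 shows the column top at about (265-365, 232-285). w3 shows the carton at about (231-331, 113-178). I zoom in to pick corners.

Run:
```python
from h import *
crop("w2",240,180,140,120,5.5,"c3")
crop("w3",215,95,135,100,5.5,"c4")
crop("w2",170,0,130,60,6,"c5")
```

```text
(no output)
```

View pics/c3.png

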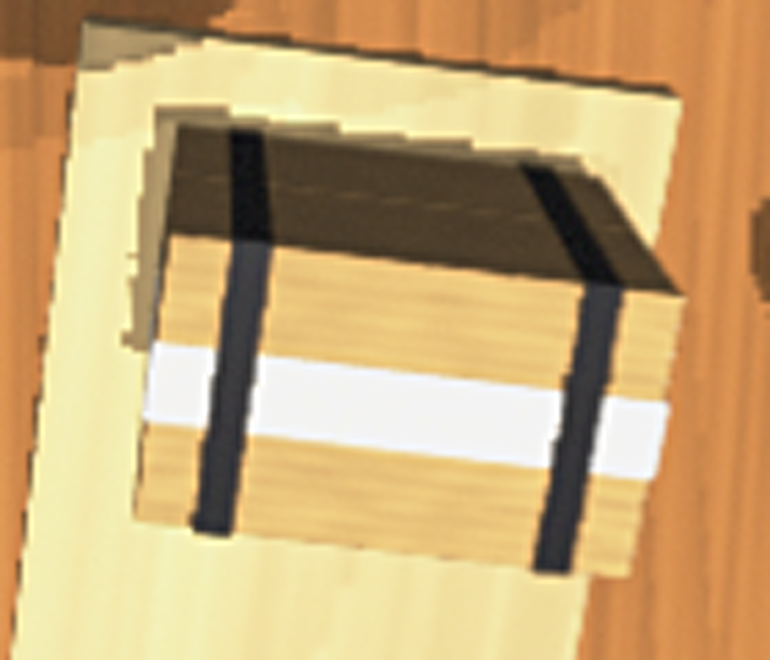

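View pics/c4.png

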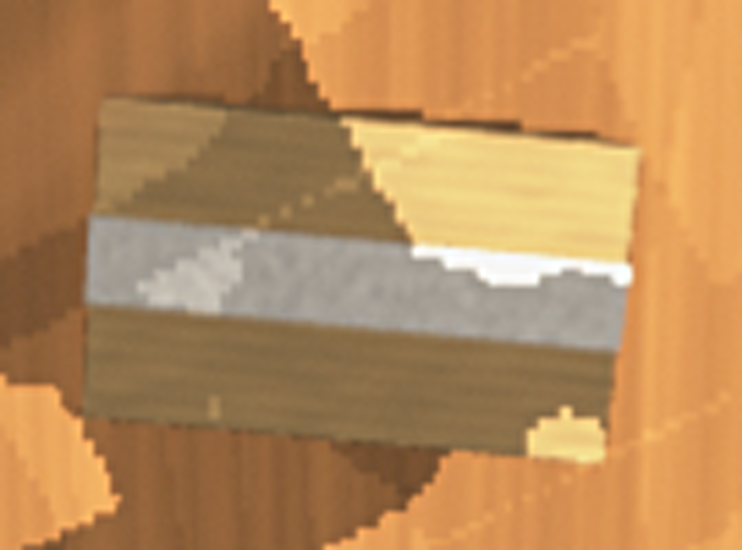

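View pics/c5.png

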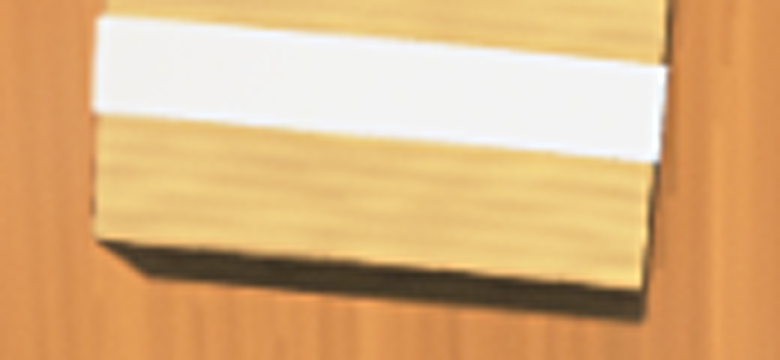

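Run:
```python
from h import *
crop("w1",170,0,180,80,4.3,"c6")
w2,w3=load("w2"),load("w3")
col=np.array([[172,234],[684,297],[630,578],[133,520]])/5.5+[239.6,179.6]
bd=np.array([[85,20],[682,97]])/5.5+[239.6,179.6]
car=np.array([[102,97],[638,147],[604,462],[85,415]])/5.5+[214.6,94.6]
t3=np.array([[90,213],[88,303],[632,268],[617,350],[604,462],[85,415]])/5.5+[214.6,94.6]
t2=np.array([[98,15],[92,110],[667,67],[655,160],[642,290],[95,240]])/6+[169.6,-.4]
print(np.round(tri(w2,t2,w3,t3),4))
def rect(P):
    c=P.mean(0); e1=(P[1]+P[2]-P[0]-P[3])/2; e2=(P[0]+P[1]-P[2]-P[3])/2
    print("c",c.round(4),"L",np.linalg.norm(e1[:2]).round(4),np.linalg.norm(e2[:2]).round(4),"yaw",np.degrees([np.arctan2(e1[1],e1[0]),np.arctan2(-e2[0],e2[1])]).round(2))
rect(onz(w2,col,.102)); rect(onz(w3,car,.045))
b=onz(w2,bd,.012);print(b,np.linalg.norm(b[1]-b[0]),np.degrees(np.arctan2(*(b[1]-b[0])[1::-1])))
```

```text
[[4.748e-01 3.986e-01 4.210e-02 3.000e-04]
 [4.740e-01 3.820e-01 4.470e-02 9.000e-04]
 [5.760e-01 3.886e-01 4.430e-02 4.000e-04]
 [5.739e-01 3.731e-01 4.320e-02 2.000e-04]
 [5.719e-01 3.513e-01 4.170e-02 9.000e-04]
 [4.726e-01 3.604e-01 4.140e-02 4.000e-04]]
c [0.6114 0.1366 0.102 ] L 0.0991 0.0593 yaw [-7.2  -7.11]
c [0.525  0.3859 0.045 ] L 0.0989 0.059 yaw [-5.22 -4.61]
[[0.54465845 0.19581355 0.012     ]
 [0.68211445 0.17831493 0.012     ]] 0.1385653357714183 -7.254926255186373
```

View pics/c6.png

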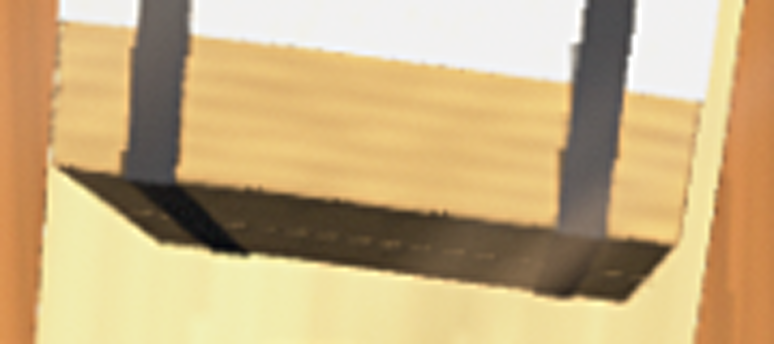

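Run:
```python
from h import *
w1,w2=load("w1"),load("w2")
print(tri(w1,np.array([[57,167],[676,244]])/4.3+[169.6,-.4],w2,np.array([[133,520],[630,578]])/5.5+[239.6,179.6]).round(4))
for a in(85,-95): print(a,delta([.525,.386,.16],down(np.radians(a))))
print(ctrl.get_obs()["q"])
```

```text
[[5.585e-01 1.126e-01 1.002e-01 4.000e-04]
 [6.567e-01 1.007e-01 1.017e-01 1.000e-03]]
85 (array([ 2.86, -0.03,  9.91]), array([ -0.16,   0.  , -85.13]))
-95 (array([ 2.86, -0.03,  9.91]), array([ 0.  ,  0.16, 94.87]))
[ 4.80874745e-01  4.97654317e-02  1.51096281e+00 -6.52793282e-04
  1.58328939e+00  4.83136185e-01]
```

Emit:
play_rows([
  [[-1,0.5,0,1,0,0,-10],[-1,1,0,2,0,0,-20],[-1,1.5,0,3,0,0,-30],[-1,2,0,4,0,0,-40],[-1,2.5,0,5,0,0,-50],[-1,2.9,0,6,0,0,-60],[-1,2.9,0,6,0,0,-70],[-1,2.9,0,6,0,0,-80],[-1,2.9,0,6,0,0,-85],[-1,2.9,0,6,0,0,-85],[-1,2.9,0,6,0,0,-85]],
])

```text
t: 3.15
tool_pos: [0.5259, 0.3857, 0.1994]
tool_rot: [-0.145, -3.137, 0.003]
contact_force: [0.9, 0.1, 0.5]
opening: 0.0852
```

Run:
```python
from h import *
w=grab("wrist","w4");print(ctrl.get_obs()["tool_pos"],ctrl.get_obs()["q"])
print(delta([.525,.386,.008],down(np.radians(85))))
```

```text
[0.52580913 0.38587786 0.19933708] [ 5.19349300e-01  1.15305597e-01  1.54032167e+00 -5.41953930e-04
  1.48806374e+00 -9.59858858e-01]
(array([ 0.05,  0.04, 19.13]), array([-0.09, -0.08, -0.25]))
```

View pics/w4.png

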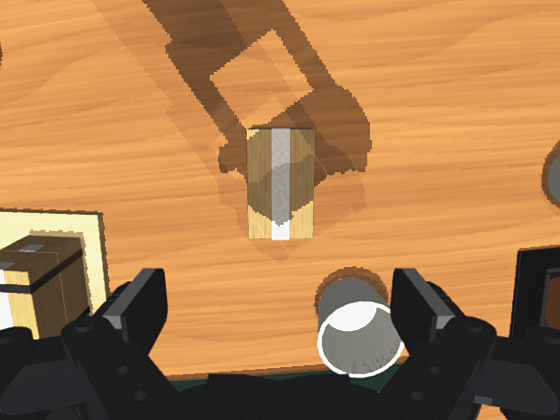

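w4 shows the carton aligned at (248-314, 128-239), midline at x≈281. The beaker rim sits at (360,340), so I check its clearance and the carton from this view.

Run:
```python
from h import *
w3,w4=load("w3"),load("w4")
print(tri(w3,[[433,82]],w4,[[361,340]]))
crop("w4",235,115,95,135,5,"c7")
```

```text
[[0.66412881 0.44721626 0.08197976 0.00165521]]
```

View pics/c7.png

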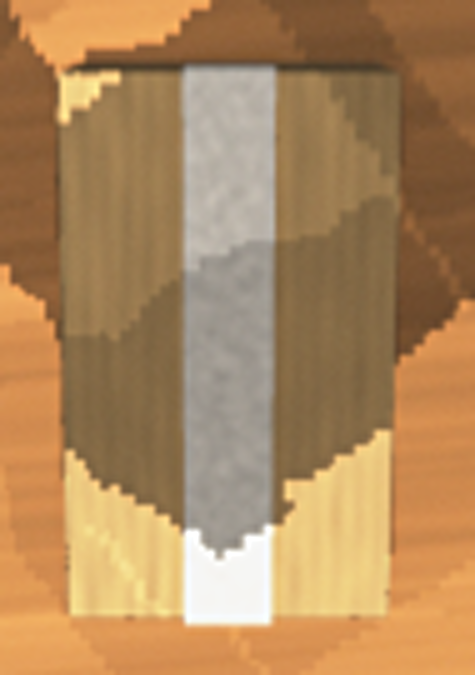

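Run:
```python
from h import *
w4=load("w4")
P=onz(w4,np.array([[59,68],[400,68],[388,617],[69,617]])/5+[234.6,114.6],.045)
print(P.round(4),P.mean(0)); e=P[2]+P[3]-P[0]-P[1]; print(np.degrees(np.arctan2(e[1],e[0])),np.linalg.norm(e)/2, np.linalg.norm(P[1]-P[0]))
print(delta([.526,.386,.009],down(np.radians(85))))
```

```text
[[0.4717 0.3614 0.045 ]
 [0.477  0.4199 0.045 ]
 [0.5764 0.411  0.045 ]
 [0.5711 0.3521 0.045 ]] [0.52400234 0.38610522 0.045     ]
-5.217432702442792 0.09981530400347598 0.05879870909255888
(array([-0.04,  0.05, 19.03]), array([-0.09, -0.08, -0.25]))
```

Emit:
play_rows([
  [[-1,0.1,0,5,0,0,0],[-1,0.1,0,10,0,0,0],[-1,0.1,0,15,0,0,0],[-1,0.1,0,17.5,0,0,0],[-1,0.1,0,19,0,0,0],[-1,0.1,0,19,0,0,0],[-1,0.1,0,19,0,0,0],[0,0.1,0,19,0,0,0],[1,0.1,0,19,0,0,0],[1,0.1,0,19,0,0,0],[1,0.1,0,19,0,0,0],[1,0.1,0,19,0,0,0],[1,0.1,0,19,0,0,0],[1,0.1,0,19,0,0,0]],
], newtons=40)

```text
t: 4.95
tool_pos: [0.5246, 0.3857, 0.0094]
tool_rot: [-0.144, -3.137, 0.002]
contact_force: [-0.3, -0.1, 1.2]
opening: -0.0003
```

Run:
```python
from h import *
w=grab("wrist","w5");o=ctrl.get_obs();print(o["tool_pos"],o["q"],o["opening"])
R0=R.from_rotvec(o["tool_rot"]).as_matrix();print(R0.round(4))
```

```text
[0.52457357 0.38571306 0.00939162] [ 5.20083514e-01  2.87641345e-01  1.67675932e+00 -6.00750070e-04
  1.17919518e+00 -9.58994890e-01] -7.730024958227546e-05
[[-0.9958  0.0914 -0.0015]
 [ 0.0914  0.9958 -0.0015]
 [ 0.0013 -0.0016 -1.    ]]
```

View pics/w5.png

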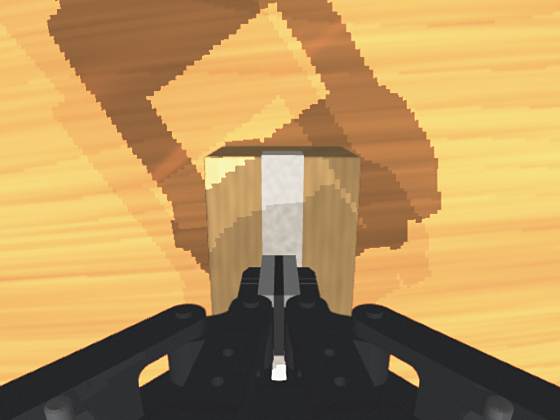

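Run:
```python
from h import *
w=load("w5");o=ctrl.get_obs();p=o["tool_pos"];Rm=R.from_rotvec(o["tool_rot"])
for dz in (0,-.02,-.04,-.06): print(dz,proj(w,p+Rm.apply([[0,0,dz],[.011,0,dz],[-.011,0,dz]])).round(0).tolist())
print(w["T"][:3,3])
print(proj(w,np.array([[.4717,.3614,.045],[.477,.4199,.045],[.4717,.3614,.0],[.477,.4199,.0]])))
grab("side","d5");grab("scene","s5");crop("d5",80,200,220,180,3.5,"c8");crop("s5",330,130,160,120,4.5,"c9")
```

```text
0 [[280.0, 248.0], [281.0, 227.0], [280.0, 269.0]]
-0.02 [[281.0, 264.0], [281.0, 241.0], [281.0, 286.0]]
-0.04 [[281.0, 284.0], [281.0, 258.0], [281.0, 308.0]]
-0.06 [[281.0, 309.0], [281.0, 280.0], [281.0, 336.0]]
[0.45820192 0.39119811 0.18686487]
[[203.76751971 155.02079255]
 [360.16631065 155.16631532]
 [221.56724207 144.52797602]
 [341.23957888 144.62984035]]
```

View pics/c8.png

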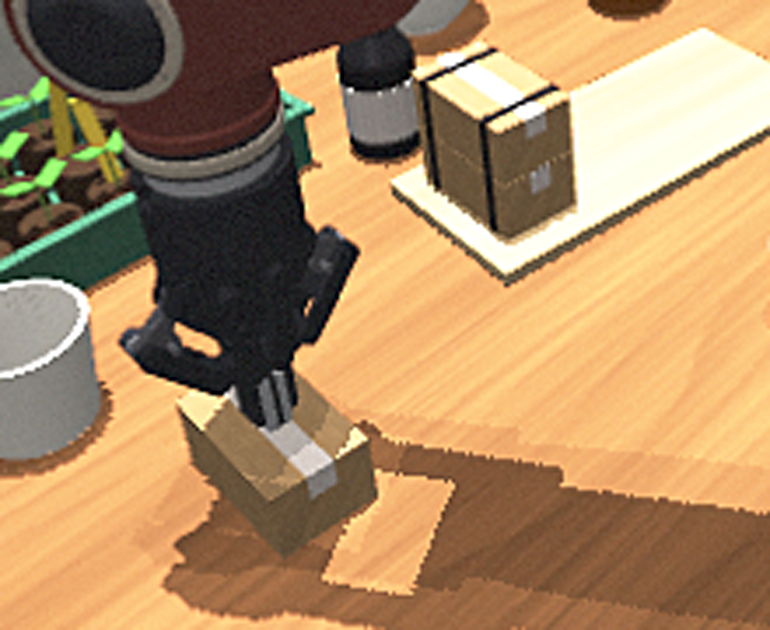

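View pics/c9.png

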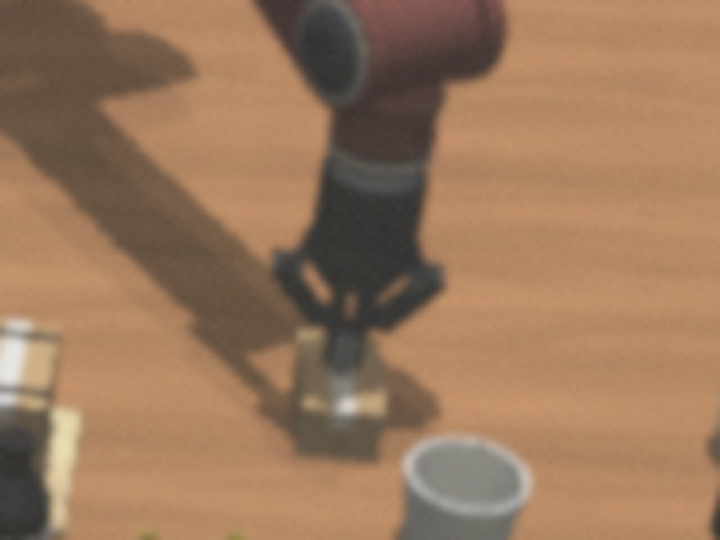

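The fingers are fully shut and appear to be above the carton rather than around it. I lift and check where the real tips are against the reported TCP.

Emit:
play_rows([
  [[1,0,0,-3,0,0,0],[1,0,0,-8,0,0,0],[1,0,0,-12,0,0,0],[1,0,0,-12,0,0,0],[1,0,0,-12,0,0,0]],
])

```text
t: 5.72
tool_pos: [0.5243, 0.3856, 0.1285]
tool_rot: [-0.144, -3.136, 0.004]
contact_force: [-0.8, 0.1, 0.3]
opening: -0.0001
```

Run:
```python
from h import *
w=grab("wrist","w6");o=ctrl.get_obs();p=o["tool_pos"];Rm=R.from_rotvec(o["tool_rot"])
d=grab("side","d6");s=grab("scene","s6")
print(p,o["opening"],proj(d,p),proj(s,p),proj(w,p))
crop("d6",90,170,180,150,4,"c10");crop("s6",350,110,120,100,5,"c11");crop("w6",180,120,200,200,3,"c12")
```

```text
[0.52372816 0.38528356 0.1274869 ] 8.843119972343952e-05 [[150.88845337 286.92662361]] [[408.61256586 191.30897577]] [[279.85283272 246.48109611]]
```

View pics/c10.png

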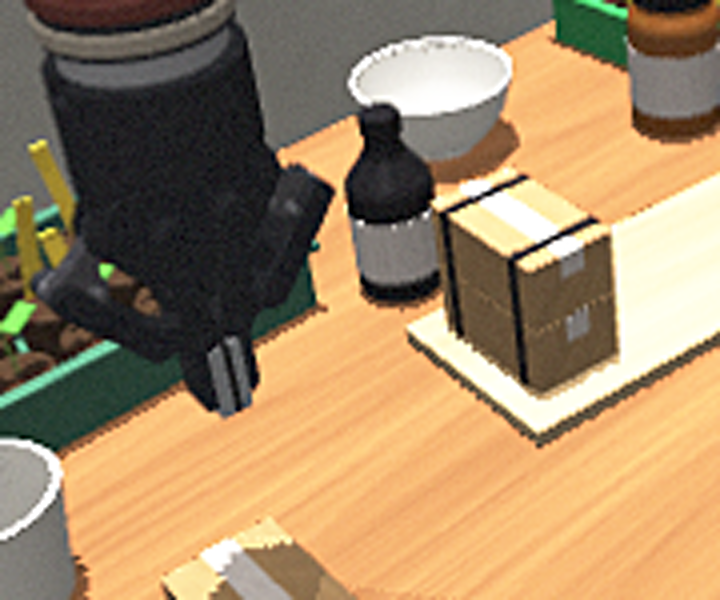

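View pics/c11.png

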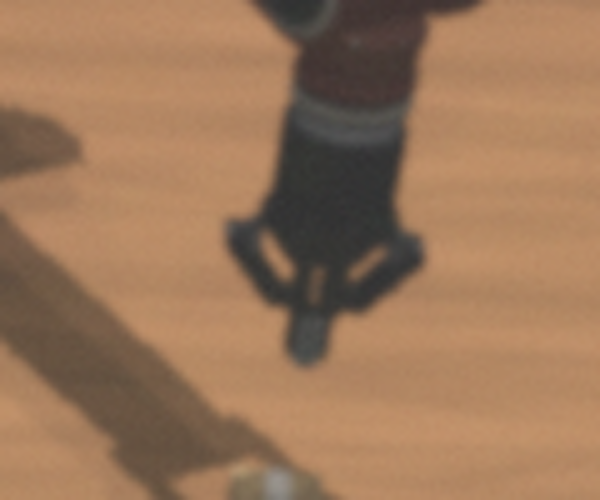

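View pics/c12.png

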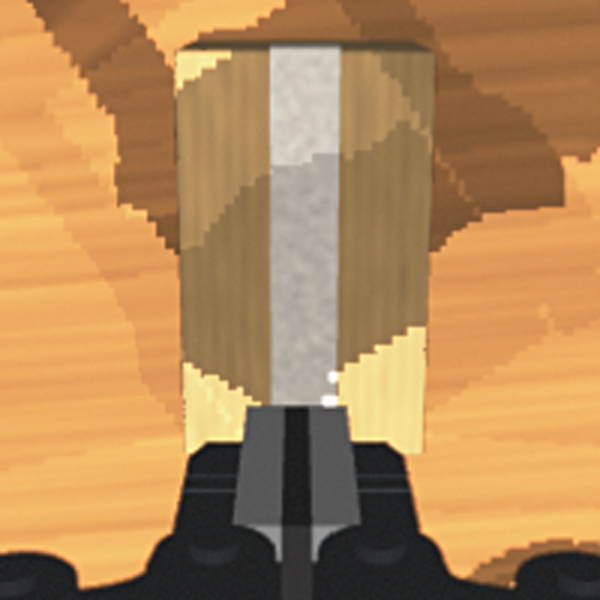

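Run:
```python
from h import *
w,d,s=load("w6"),load("d6"),load("s6");o=ctrl.get_obs()
print(tri(s,[[410.6,182.6]],d,[[148,273]]),tri(w,[[279,255]],d,[[147,273]]),o["tool_pos"])
# known points check side/scene: column top corners
crop("s6",300,190,70,50,8,"c13")
print(proj(d,onz(load("w2"),np.array([[172,234],[684,297],[630,578],[133,520]])/5.5+[239.6,179.6],.102)))
```

```text
[[0.52229547 0.38626056 0.16045639 0.00161281]] [[0.51483205 0.38802888 0.16604485 0.0053815 ]] [0.52357483 0.38520037 0.12701141]
[[222.65615773 237.38103771]
 [198.14197709 220.56054019]
 [218.33968174 211.56027165]
 [243.50302504 227.31347063]]
```

The real fingertips triangulate to z≈0.161 while the reported TCP is at 0.127. So the tips sit about 33 mm behind the reported TCP, and I'll plan with that offset. The carton is undisturbed. I reopen and go lower in stages.

Emit:
play_rows([
  [[-1,0,0,0,0,0,0],[-1,0,0,0,0,0,0],[-1,0,0,0,0,0,0],[-1,0,0,0,0,0,0],[-1,0,0,0,0,0,0],[-1,0,0,3,0,0,0],[-1,0,0,7,0,0,0],[-1,0,0,10,0,0,0],[-1,0,0,12,0,0,0],[-1,0,0,12,0,0,0],[-1,0,0,12,0,0,0]],
])

```text
t: 7.25
tool_pos: [0.5241, 0.3854, 0.0086]
tool_rot: [-0.144, -3.136, 0.004]
contact_force: [0.1, 0.7, 0.2]
opening: 0.0856
```

Run:
```python
from h import *
w=grab("wrist","w7");grab("side","d7");o=ctrl.get_obs();print(o["tool_pos"],o["opening"],delta([.5245,.386,-.025],down(np.radians(85))))
crop("d7",80,200,200,160,4,"c14")
```

```text
[0.52438403 0.38559445 0.00912986] 0.08525294795978115 (array([-0.01,  0.05,  3.41]), array([-0.11, -0.09, -0.24]))
```

View pics/w7.png

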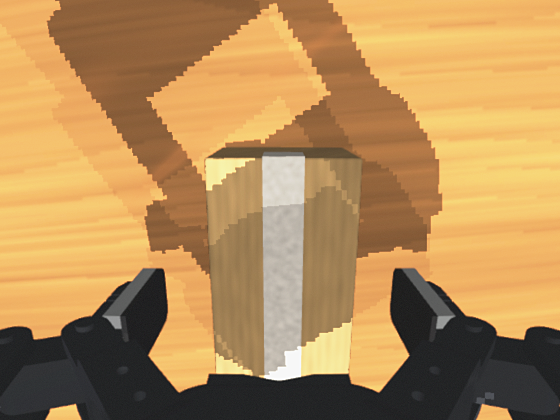

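View pics/c14.png

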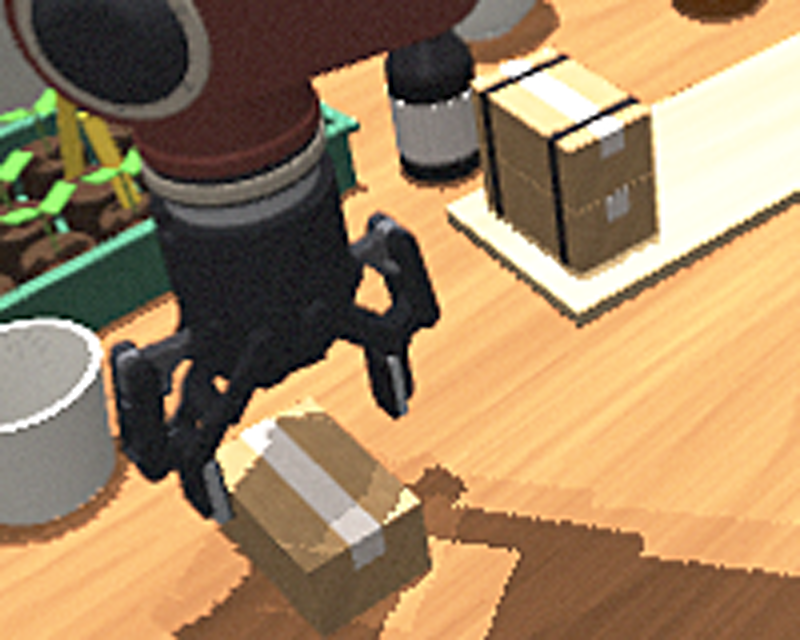

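Emit:
play_rows([
  [[-1,0,0.05,1.5,0,0,-0.2],[-1,0,0.05,3,0,0,-0.2],[-1,0,0.05,3.4,0,0,-0.2],[-1,0,0.05,3.4,0,0,-0.2],[0.3,0,0.05,3.4,0,0,-0.2],[1,0,0.05,3.4,0,0,-0.2],[1,0,0.05,3.4,0,0,-0.2],[1,0,0.05,3.4,0,0,-0.2],[1,0,0.05,3.4,0,0,-0.2],[1,0,0.05,3.4,0,0,-0.2]],
], newtons=40)

```text
t: 8.6
tool_pos: [0.525, 0.3864, -0.0241]
tool_rot: [-0.138, -3.138, 0.001]
contact_force: [0.6, 0.7, 4.3]
opening: 0.0591
```

Run:
```python
from h import *
w=grab("wrist","w8");grab("side","d8");o=ctrl.get_obs();print(o["tool_pos"],o["opening"],R.from_rotvec(o["tool_rot"]).as_matrix().round(4))
crop("d8",80,200,200,160,4,"c15")
```

```text
[ 0.52503757  0.3864117  -0.02406759] 0.05941101435844276 [[-9.961e-01  8.790e-02 -4.000e-04]
 [ 8.790e-02  9.961e-01 -9.000e-04]
 [ 4.000e-04 -9.000e-04 -1.000e+00]]
```

View pics/w8.png

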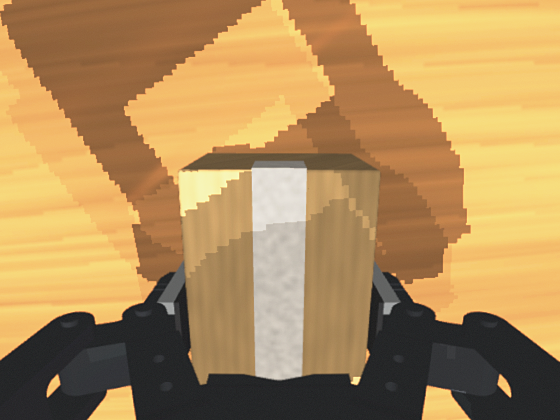

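View pics/c15.png

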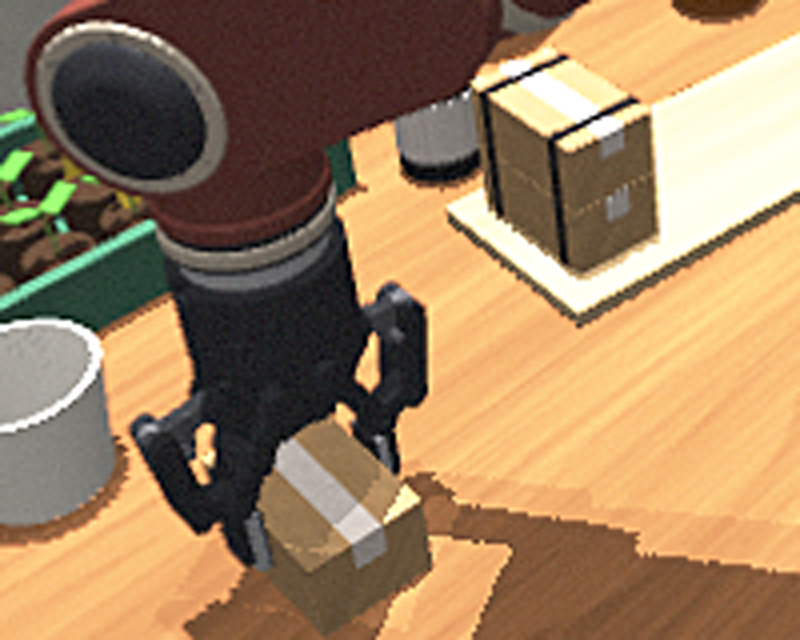

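Gripped: opening is 59 mm and the carton is held squarely. I lift and carry it to a viewing pose beside the column.

Emit:
play_rows([
  [[1,0,0,-2,0,0,0],[1,0,0,-6,0,0,0],[1,0,0,-11,0,0,0],[1,0,0,-16,0,0,0],[1,-2,-3,-20,0,0,0],[1,-5,-6,-22,0,0,0.5],[1,-8,-10,-22.4,0,0,1],[1,-12,-14,-22.4,0,0,1.5],[1,-15,-18,-22.4,0,0,2],[1,-18,-21,-22.4,0,0,2.1],[1,-19.6,-23,-22.4,0,0,2.1],[1,-19.6,-23,-22.4,0,0,2.1],[1,-19.6,-23,-22.4,0,0,2.1]],
])

```text
t: 10.32
tool_pos: [0.6993, 0.1412, 0.1998]
tool_rot: [-0.194, -3.134, 0.001]
contact_force: [-0.1, -0.1, -2.2]
opening: 0.0596
```

Run:
```python
from h import *
w=grab("wrist","w9");grab("side","d9");o=ctrl.get_obs();print(o["tool_pos"],o["opening"],o["contact_force"],R.from_rotvec(o["tool_rot"]).as_matrix().round(4))
w8=load("w8");print(onz(w8,[[180,170],[379,170]],.045))
```

```text
[0.69936713 0.14158206 0.20005536] 0.059466072502873626 [ 0.18611194 -0.54123926 -2.82089847] [[-9.924e-01  1.227e-01 -1.000e-03]
 [ 1.227e-01  9.924e-01 -6.000e-04]
 [ 1.000e-03 -7.000e-04 -1.000e+00]]
[[0.47260869 0.36139475 0.045     ]
 [0.47757406 0.4189223  0.045     ]]
```

View pics/w9.png

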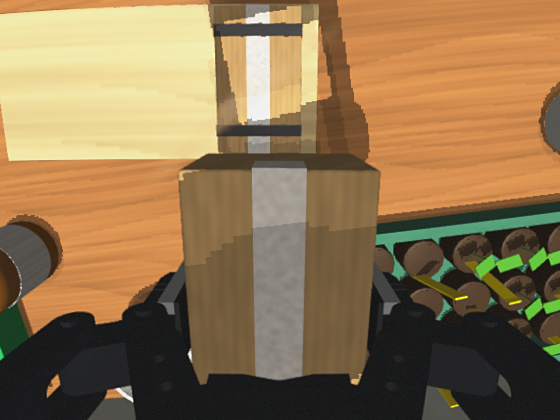

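Run:
```python
from h import *
crop("w9",195,0,140,175,4,"c16")
```

View pics/c16.png

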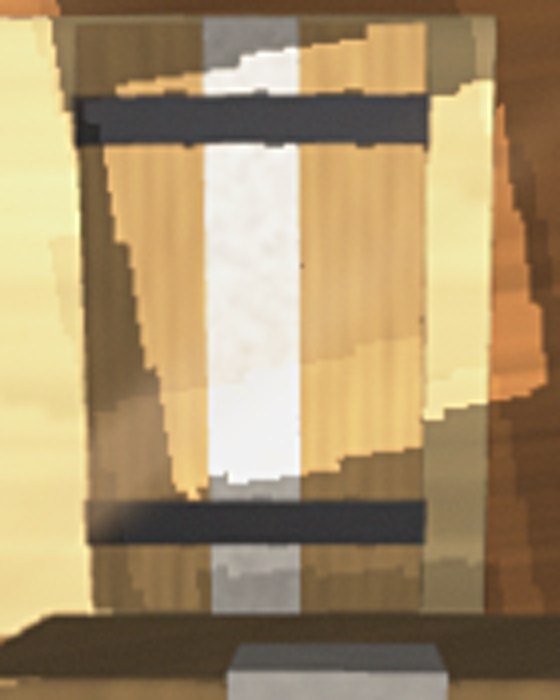

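Run:
```python
from h import *
w=load("w9")
P=onz(w,np.array([[76,22],[426,22],[423,612],[92,612]])/4+[194.6,-.4],.102);print(P.round(4))
w0=np.linalg.norm(P[1]-P[0]);print(w0,np.linalg.norm(P[2]-P[3]))
a=P[3]-P[0];b=P[2]-P[1];print("yaw",[np.degrees(np.arctan2(v[1],v[0])) for v in(a,b)])
u=np.array([np.cos(np.radians(-7.15)),np.sin(np.radians(-7.15)),0])
print("centre via -x edge", (P[0]+P[1])/2+.05*u)
o=ctrl.get_obs();print(o["tool_pos"])
# carton in tool frame from w8 edge
e=onz(load("w8"),[[180,168.5],[379,168.5]],.045);print(e.mean(0)+.05*np.array([np.cos(np.radians(-5.04)),np.sin(np.radians(-5.04)),0]))
```

```text
[[0.5581 0.1132 0.102 ]
 [0.5657 0.1717 0.102 ]
 [0.6644 0.1602 0.102 ]
 [0.657  0.1006 0.102 ]]
0.05893295987545128 0.06011931405897544
yaw [np.float64(-7.311111736967918), np.float64(-6.627787611751682)]
centre via -x edge [0.61151051 0.1362516  0.102     ]
[0.69936713 0.14158206 0.20005536]
[0.52446153 0.38580355 0.045     ]
```

Run:
```python
from h import *
for z in(.1,.079): print(delta([.612,.137,z],down(np.radians(82.85))))
```

```text
(array([ 8.6 , -1.52, 10.01]), array([-0.04, -0.05,  0.1 ]))
(array([ 8.6 , -1.52, 12.11]), array([-0.04, -0.05,  0.1 ]))
```

Emit:
play_rows([
  [[1,3,-0.5,0,0,0,0],[1,6,-1.2,0,0,0,0],[1,8.6,-1.5,0,0,0,0.1],[1,8.6,-1.5,4,0,0,0.1],[1,8.6,-1.5,8,0,0,0.1],[1,8.6,-1.5,10,0,0,0.1],[1,8.6,-1.5,10,0,0,0.1],[1,8.6,-1.5,10,0,0,0.1]],
])

```text
t: 11.42
tool_pos: [0.6134, 0.1376, 0.1023]
tool_rot: [0.195, 3.133, -0.0]
contact_force: [-0.2, -0.4, -1.6]
opening: 0.0593
```

Run:
```python
from h import *
w=grab("wrist","w10");grab("side","d10");grab("scene","s10")
print(ctrl.get_obs()["contact_force"])
print(delta([.612,.137,.079],down(np.radians(82.85))))
crop("d10",150,150,140,130,5,"c17");crop("s10",280,150,110,110,5,"c18")
```

```text
[ 0.05205063  0.63744963 -2.45612439]
(array([ 0.15, -0.06,  2.34]), array([0.  , 0.15, 0.  ]))
```

View pics/c17.png

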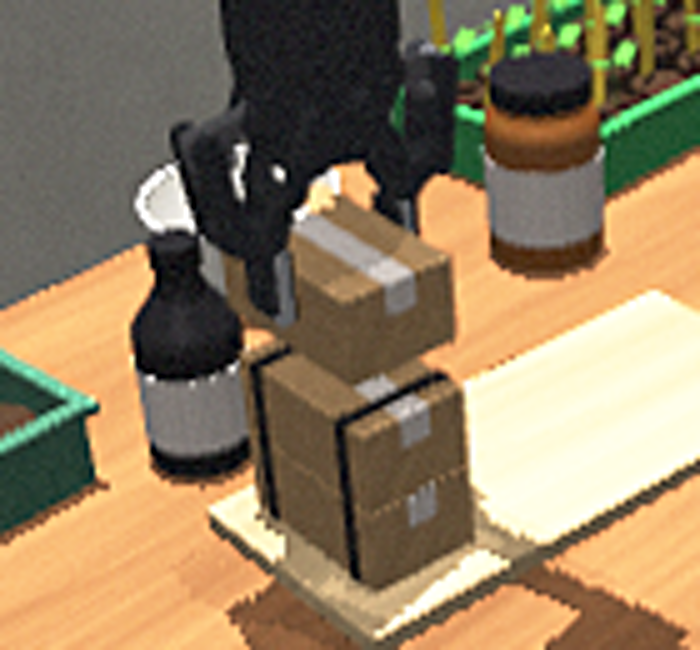

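View pics/c18.png

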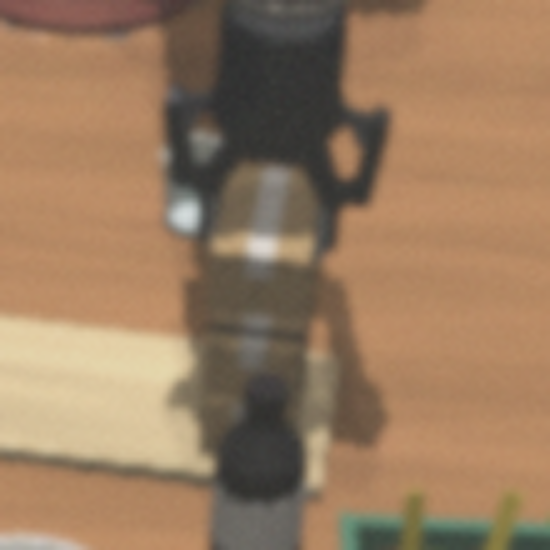

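Emit:
play_rows([
  [[1,0.15,-0.05,1,0,0.1,0],[1,0.15,-0.05,1.8,0,0.1,0],[1,0.15,-0.05,2.1,0,0.1,0],[1,0.15,-0.05,2.2,0,0.1,0],[1,0.15,-0.05,2.25,0,0.1,0],[1,0.15,-0.05,2.25,0,0.1,0]],
])

```text
t: 12.32
tool_pos: [0.6122, 0.1371, 0.0802]
tool_rot: [0.196, 3.134, 0.0]
contact_force: [0.1, 0.6, -1.8]
opening: 0.0593
```

Run:
```python
from h import *
w=grab("wrist","w11");grab("side","d11")
print(ctrl.get_obs()["contact_force"])
print(delta([.612,.137,.079],down(np.radians(82.85))))
crop("d11",180,180,90,100,6,"c19")
```

```text
[-0.32432204  0.05322644 -3.10812986]
(array([ 0.02, -0.01,  0.12]), array([0.01, 0.07, 0.  ]))
```

View pics/c19.png

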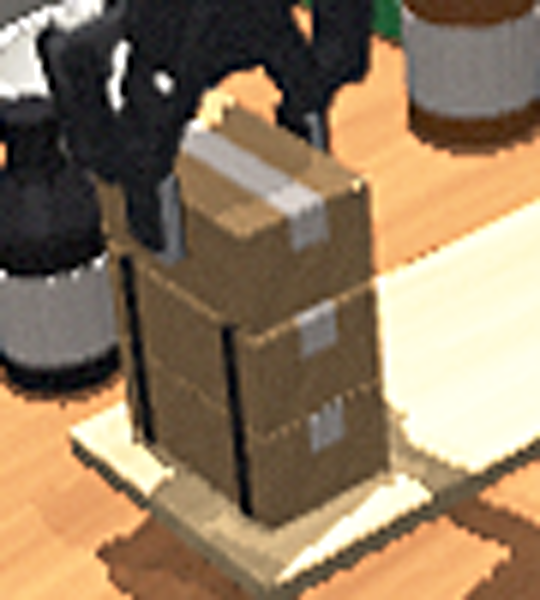

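View pics/w11.png

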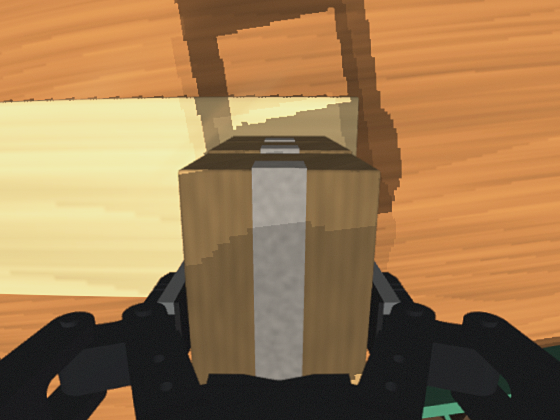

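Run:
```python
from h import *
crop("w11",170,125,220,60,3.6,"c20")
```

```text
(no output)
```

View pics/c20.png

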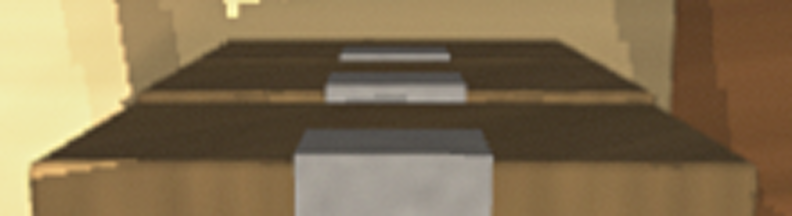

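Run:
```python
from h import *
w=load("w11");o=ctrl.get_obs();Rm=R.from_rotvec(o["tool_rot"])
P=onz(w,np.array([[394,92],[394,102],[133,92],[655,92]])/3.6+[169.6,124.6],.102)
T=Rm.inv().apply(P-o["tool_pos"])*1000;print(T.round(1))
C=onz(w,np.array([[32,162],[755,162]])/3.6+[169.6,124.6],.148);print((Rm.inv().apply(C-o["tool_pos"])*1000).round(1))
```

```text
[[ 50.8  -0.9 -21.9]
 [ 49.7  -0.9 -21.9]
 [ 50.9 -30.6 -21.9]
 [ 51.   28.9 -21.9]]
[[ 49.9 -30.4 -67.9]
 [ 50.   28.5 -67.9]]
```

The carton needs to move 1 mm along tool +x. The lateral position and yaw already match, so I shift, seat and check the contact force.

Emit:
play_rows([
  [[1,0.1,0,0,0,0,0],[1,0.12,0,0.05,0,0,0],[1,0.12,0,0.12,0,0,0],[1,0.12,0,0.2,0,0,0],[1,0.12,0,0.2,0,0,0]],
])

```text
t: 13.05
tool_pos: [0.611, 0.1373, 0.0781]
tool_rot: [0.196, 3.134, 0.0]
contact_force: [-0.3, -0.4, -2.3]
opening: 0.0597
```

Run:
```python
from h import *
w=grab("wrist","w12");print(ctrl.get_obs()["contact_force"],ctrl.get_obs()["tool_pos"])
crop("w12",170,125,220,60,3.6,"c21")
```

```text
[ 0.12005269 -0.29343349 -1.76116133] [0.6110236  0.13722929 0.07813112]
```

View pics/c21.png

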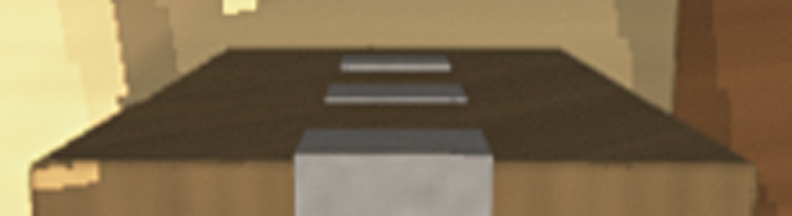

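Emit:
play_rows([
  [[1,0,0,0.1,0,0,0],[1,0,0,0.15,0,0,0],[1,0,0,0.15,0,0,0]],
])

```text
t: 13.48
tool_pos: [0.6112, 0.1372, 0.0779]
tool_rot: [0.196, 3.134, -0.0]
contact_force: [-4.0, 0.1, 5.6]
opening: 0.0591
```

Emit:
play_rows([
  [[1,0,0,0.07,0,0,0],[1,0,0,0.12,0,0,0],[1,0,0,0.12,0,0,0]],
])

```text
t: 13.85
tool_pos: [0.6111, 0.1372, 0.0779]
tool_rot: [0.196, 3.134, -0.001]
contact_force: [-4.9, -0.3, 7.9]
opening: 0.0598
```

Seated, with about 10 N of contact. I release and rise.

Emit:
play_rows([
  [[0.2,0,0,0,0,0,0],[-0.2,0,0,0,0,0,0],[-0.6,0,0,0,0,0,0],[-1,0,0,0,0,0,0],[-1,0,0,0,0,0,0],[-1,0,0,0,0,0,0],[-1,0,0,-2,0,0,0],[-1,0,0,-6,0,0,0],[-1,0,0,-10,0,0,0],[-1,3,0,-14,0,0,0],[-1,5,0,-16,0,0,0],[-1,5,0,-16,0,0,0],[-1,5,0,-16,0,0,0]],
])

```text
t: 15.48
tool_pos: [0.5615, 0.1434, 0.2377]
tool_rot: [0.196, 3.134, -0.001]
contact_force: [0.2, -0.6, -0.1]
opening: 0.0856
```

Run:
```python
from h import *
w=grab("wrist","w13");grab("side","d13");grab("scene","s13")
o=ctrl.get_obs();print(o["tool_pos"],o["q"])
crop("d13",170,170,110,110,5,"c22")
```

```text
[0.56114929 0.14324684 0.23616902] [ 1.21800202e-01 -7.56533910e-02  1.67292496e+00 -6.14489065e-04
  1.54599818e+00 -1.32403550e+00]
```

View pics/w13.png

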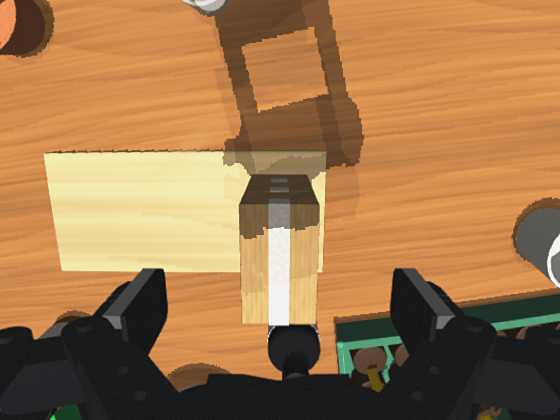

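View pics/c22.png

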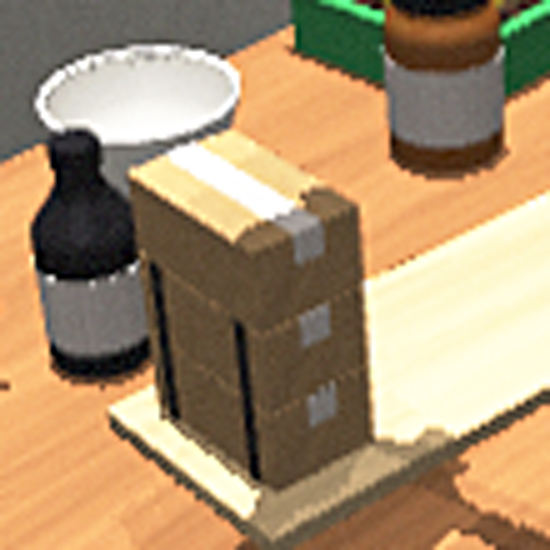

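View pics/s13.png

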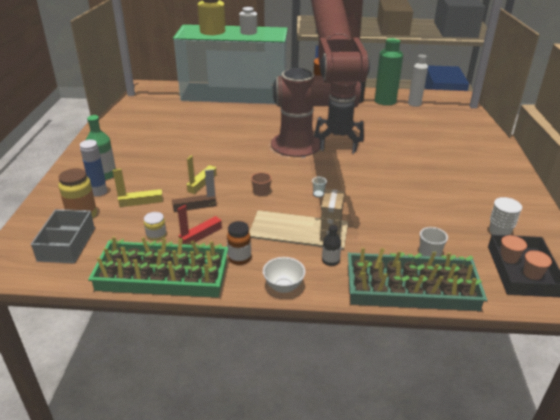

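w13, c22 and s13 show the top carton flush on the column with the bottle undisturbed. Next comes the square, roughly located first.

Run:
```python
from h import *
s,d=load("s13"),load("d13")
print(onz(s,[[174,203],[214,200]],.035))
crop("d13",320,140,120,110,6,"c23");crop("s13",160,150,90,100,7,"c24")
print(delta([.48,-.2,.26],down(0)))
```

```text
[[ 0.51719602 -0.39611358  0.035     ]
 [ 0.48863008 -0.26283682  0.035     ]]
(array([  3.78, -35.07,  -2.34]), array([-1.100e-01, -3.000e-02,  8.284e+01]))
```

View pics/c23.png

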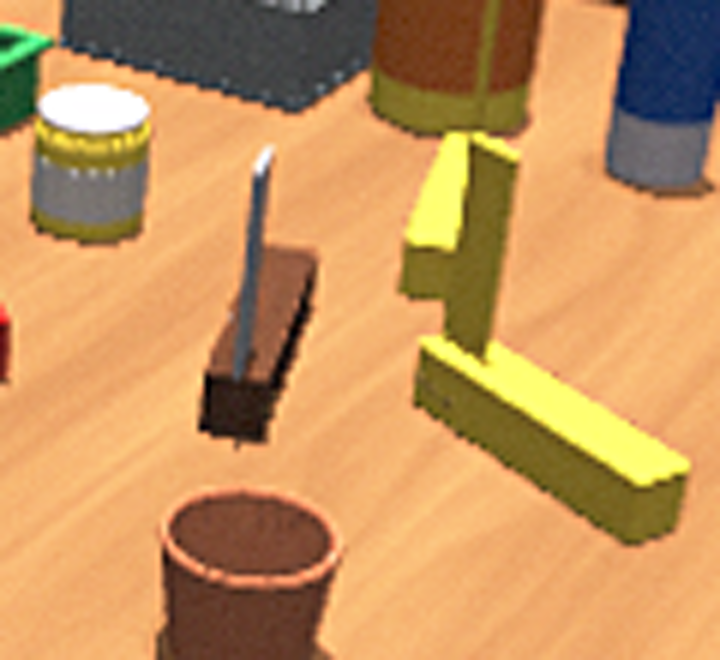

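View pics/c24.png

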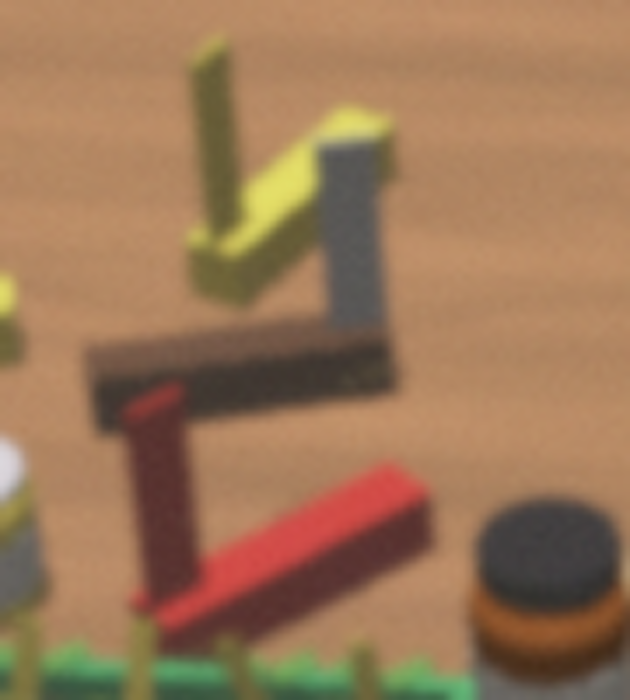

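Emit:
play_rows([
  [[-1,0.1,-2,-3,0,0,4],[-1,0.2,-7,-4.4,0,0,11],[-1,0.4,-12,-4.4,0,0,19],[-1,0.6,-17,-4.4,0,0,27],[-1,0.8,-23,-4.4,0,0,35],[-1,0.9,-28,-4.4,0,0,43],[-1,1,-33,-4.4,0,0,51],[-1,1.1,-38,-4.4,0,0,59],[-1,1.2,-42,-4.4,0,0,66],[-1,1.3,-45,-4.4,0,0,71],[-1,1.3,-46.8,-4.4,0,0,71],[-1,1.3,-46.8,-4.4,0,0,71],[-1,1.3,-46.8,-4.4,0,0,71]],
])

```text
t: 17.25
tool_pos: [0.4903, -0.3186, 0.2804]
tool_rot: [-1.978, -2.439, 0.002]
contact_force: [-1.0, 0.7, 0.2]
opening: 0.0854
```

Run:
```python
from h import *
w=grab("wrist","w14");o=ctrl.get_obs();print(o["tool_pos"],o["q"],R.from_rotvec(o["tool_rot"]).as_matrix().round(3))
```

```text
[ 0.49032677 -0.31843085  0.28059896] [-7.02519072e-01 -7.83909698e-02  1.60276155e+00 -1.30517868e-03
  1.61822190e+00 -9.11009553e-01] [[-0.207  0.978 -0.002]
 [ 0.978  0.207 -0.   ]
 [-0.    -0.002 -1.   ]]
```

View pics/w14.png

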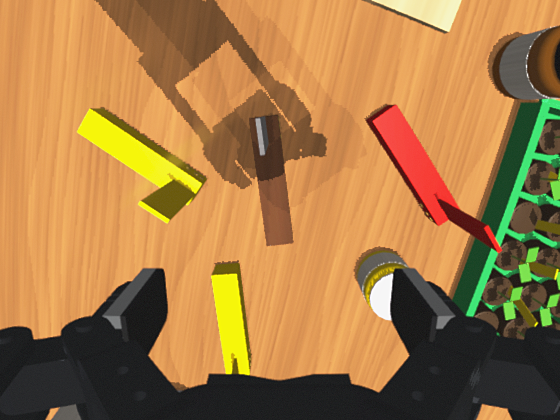

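Emit:
play_rows([
  [[-1,1,0,3,0,0,0],[-1,2,0,6,0,0,0],[-1,2,0,8,0,0,0],[-1,2,0,8,0,0,0],[-1,2,0,8,0,0,0]],
])

```text
t: 17.92
tool_pos: [0.4868, -0.2994, 0.202]
tool_rot: [1.977, 2.44, -0.002]
contact_force: [0.7, -0.4, 0.1]
opening: 0.0852
```

Run:
```python
from h import *
w=grab("wrist","w15");o=ctrl.get_obs();print(o["tool_pos"])
crop("w14",235,100,75,155,5,"c25");crop("w15",215,80,110,200,4,"c26")
```

```text
[ 0.48688924 -0.29964136  0.20237137]
```

View pics/c25.png

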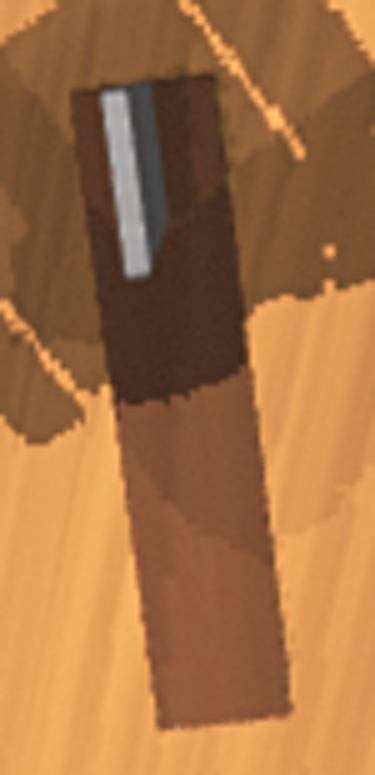

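View pics/c26.png

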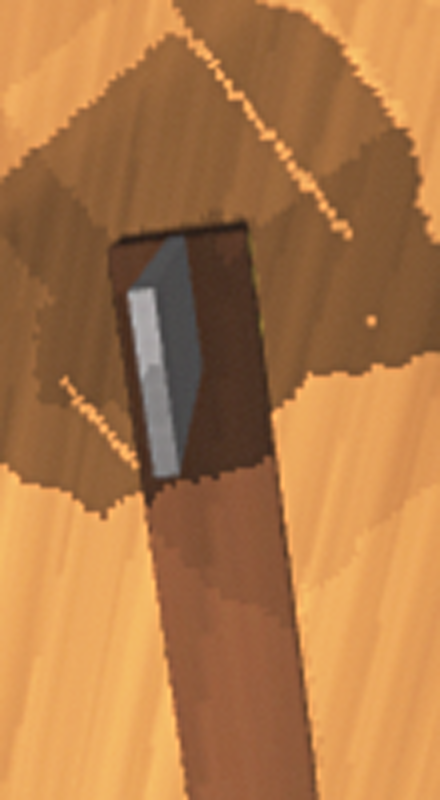

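Run:
```python
from h import *
a,b=load("w14"),load("w15")
A=np.array([[72,92],[215,74],[291,712],[158,728]])/5+[234.6,99.6]
B=np.array([[110,246],[247,231]])/4+[214.6,79.6]
print(tri(a,A[:2],b,B).round(4))
P=onz(a,A,.035);c=P.mean(0);e=(P[0]+P[1]-P[2]-P[3])/2
print(P.round(4),c.round(4),np.linalg.norm(e),"yaw",np.degrees(np.arctan2(-e[0],e[1])),np.linalg.norm(P[1]-P[0]),np.linalg.norm(P[3]-P[2]))
print(onz(b,B,.035))
y=np.arctan2(-e[0],e[1]);u=np.array([-np.sin(y),np.cos(y)]);g=c[:2]-.025*u
print("g",g)
print(delta([*g,.2],down(y)),ctrl.get_obs()["q"])
```

```text
[[ 4.451e-01 -2.706e-01  2.830e-02  2.000e-04]
 [ 4.752e-01 -2.601e-01  3.720e-02  0.000e+00]]
[[ 0.4455 -0.2703  0.035 ]
 [ 0.4752 -0.2601  0.035 ]
 [ 0.5234 -0.4001  0.035 ]
 [ 0.4933 -0.4107  0.035 ]] [ 0.4844 -0.3353  0.035 ] 0.14820268924035962 yaw 18.901891564119204 0.03146137689477437 0.03183748910432968
[[ 0.44572423 -0.26989835  0.035     ]
 [ 0.47524456 -0.26022923  0.035     ]]
g [ 0.49246326 -0.35895879]
(array([-5.92, -0.68,  0.25]), array([-0.  ,  0.12, -6.96])) [-6.81130498e-01 -7.88777149e-02  1.73195634e+00 -1.27174939e-03
  1.48677329e+00 -8.89419707e-01]
```

Run:
```python
from h import *
a=load("w14")
Q=onz(a,[[205,185],[215,265],[241,263],[358,275],[400,270],[170,220]],.02)
y=np.radians(18.9);c=np.array([.4844,-.3353]);d=Q[:,:2]-c
X=d@[np.cos(y),np.sin(y)];Y=d@[-np.sin(y),np.cos(y)];print(np.c_[X,Y].round(3))
```

```text
[[-0.079  0.004]
 [-0.084 -0.098]
 [-0.051 -0.099]
 [ 0.093 -0.133]
 [ 0.146 -0.133]
 [-0.129 -0.034]]
```

Emit:
play_rows([
  [[-0.6,-2,-0.2,0,0,0,-3],[-0.6,-4,-0.5,0,0,0,-7],[-0.6,-5.9,-0.7,2,0,0,-7],[-0.6,-5.9,-0.7,6,0,0,-7],[-0.6,-5.9,-0.7,11,0,0,-7],[-0.6,-5.9,-0.7,15,0,0,-7],[-0.6,-5.9,-0.7,17,0,0,-7],[-0.6,-5.9,-0.7,17,0,0,-7],[-0.6,-5.9,-0.7,17,0,0,-7]],
])

```text
t: 19.1
tool_pos: [0.4938, -0.3606, 0.0351]
tool_rot: [1.822, 2.552, -0.003]
contact_force: [-0.0, -1.2, -0.2]
opening: 0.0679
```

Run:
```python
from h import *
w=grab("wrist","w16");grab("side","d16");o=ctrl.get_obs();print(o["tool_pos"],o["opening"])
y=np.radians(18.9);print(delta([.4925,-.359,-.029],down(y)))
crop("d16",320,90,140,150,4.5,"c27")
```

```text
[ 0.49380766 -0.36049515  0.03512745] 0.06837220052703587
(array([ 0.22, -0.09,  6.41]), array([0.11, 0.34, 0.04]))
```

View pics/w16.png

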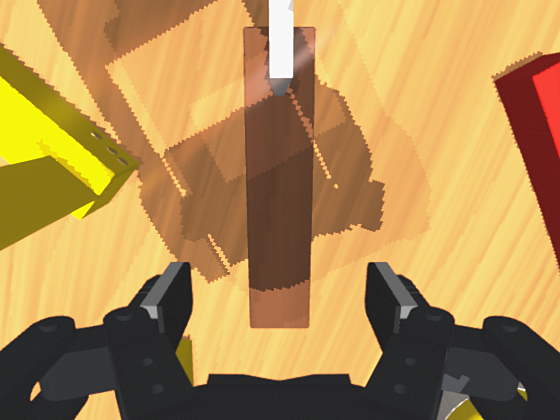

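View pics/c27.png

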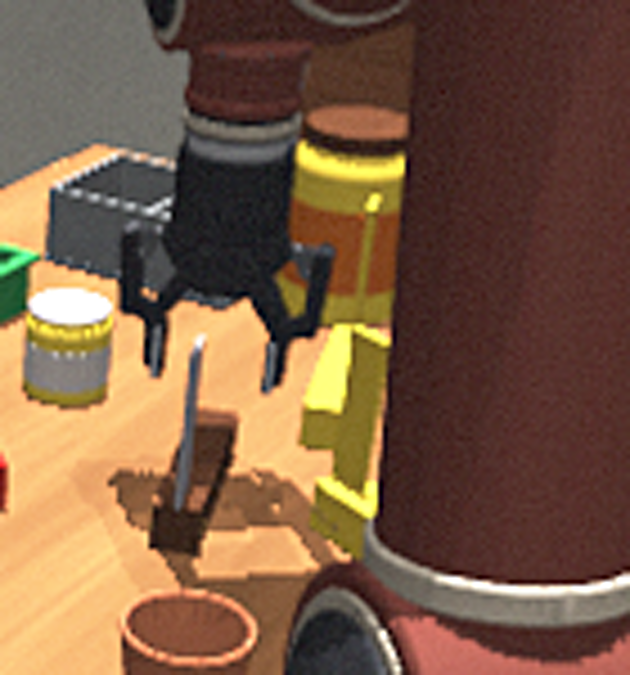

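Emit:
play_rows([
  [[-0.6,0.2,-0.1,2,0,0.3,0],[-0.6,0.2,-0.1,4,0,0.3,0],[-0.6,0.2,-0.1,5.8,0,0.3,0],[-0.6,0.2,-0.1,6.4,0,0.3,0],[-0.6,0.2,-0.1,6.4,0,0.3,0],[0,0.2,-0.1,6.4,0,0.3,0],[1,0.2,-0.1,6.4,0,0.3,0],[1,0.2,-0.1,6.4,0,0.3,0],[1,0.2,-0.1,6.4,0,0.3,0],[1,0.2,-0.1,6.4,0,0.3,0],[1,0.2,-0.1,6.4,0,0.3,0]],
], newtons=100)

```text
t: 20.58
tool_pos: [0.4934, -0.3601, -0.0275]
tool_rot: [1.823, 2.553, 0.001]
contact_force: [0.8, 0.1, 5.8]
opening: 0.0305
```

Run:
```python
from h import *
w=grab("wrist","w17");grab("side","d17");o=ctrl.get_obs();print(o["tool_pos"],o["opening"],R.from_rotvec(o["tool_rot"]).as_matrix().round(4))
crop("d17",320,110,120,130,5,"c28")
```

```text
[ 0.49338958 -0.3600737  -0.02749021] 0.030881406841607912 [[-0.3246  0.9458  0.0038]
 [ 0.9458  0.3246 -0.0017]
 [-0.0029  0.0031 -1.    ]]
```

View pics/w17.png

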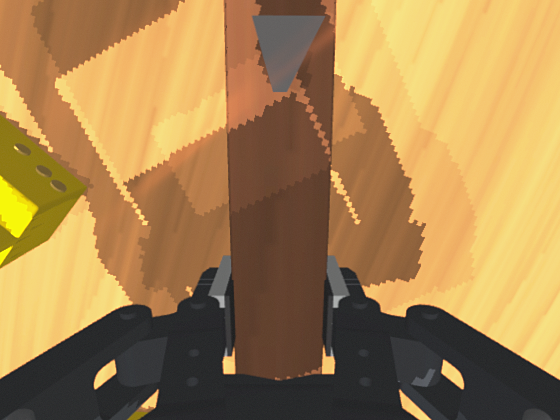

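View pics/c28.png

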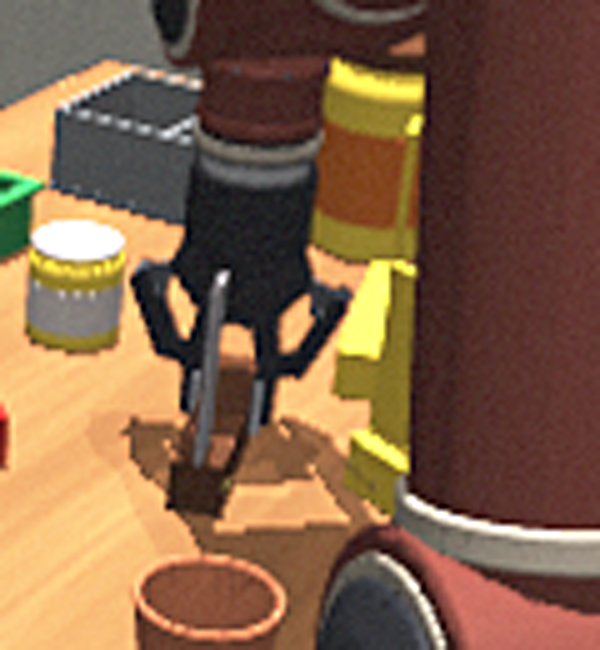

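Run:
```python
from h import *
s,d=load("s13"),load("d13")
print("jar,bottle lid/top",tri(s,[[238,231],[332,229]],d,[[259,167],[185,199]]))
print(delta([.590,-.034,.115],down(np.radians(-7.15))))
```

```text
jar,bottle lid/top [[ 7.46049809e-01 -1.44895483e-01  1.07587316e-01  5.03714312e-03]
 [ 7.39671749e-01  1.34552854e-01  1.23971974e-01  5.34158528e-04]]
(array([ 27.66,  19.77, -14.27]), array([ 0.21,  0.12, 26.09]))
```

Emit:
play_rows([
  [[1,0,0,-2,0,0,0],[1,0,0,-6,0,0,0],[1,0,0,-10,0,0,0],[1,0,0,-14.3,0,0,0],[1,3,2,-14.3,0.1,0,3],[1,7,5,-14.3,0.2,0.1,6],[1,11,8,-14.3,0.2,0.1,10],[1,15,11,-14.3,0.2,0.1,14],[1,19,14,-14.3,0.2,0.1,18],[1,23,17,-14.3,0.2,0.1,22],[1,26,19,-14.3,0.2,0.1,26],[1,27.7,19.8,-14.3,0.2,0.1,26],[1,27.7,19.8,-14.3,0.2,0.1,26],[1,27.7,19.8,-14.3,0.2,0.1,26]],
])

```text
t: 22.42
tool_pos: [0.5898, -0.0346, 0.1153]
tool_rot: [2.354, 2.08, -0.001]
contact_force: [0.2, -0.0, -1.8]
opening: 0.0307
```

Run:
```python
from h import *
w=grab("wrist","w18");grab("side","d18");grab("scene","s18");o=ctrl.get_obs();print(o["tool_pos"],o["opening"],o["contact_force"],o["q"])
print(delta([.590,-.034,-.006],down(np.radians(-7.15))))
crop("d18",170,100,170,170,4,"c29")
```

```text
[ 0.58998123 -0.03472076  0.11530725] 0.03027246362248398 [-0.3678273  -0.47109168 -0.82408356] [-1.84358129e-01  3.48695041e-02  1.76839341e+00 -5.85678579e-04
  1.33821607e+00 -5.97268209e-02]
(array([ 8.000e-02, -1.000e-02,  1.213e+01]), array([0.  , 0.03, 0.02]))
```

View pics/w18.png

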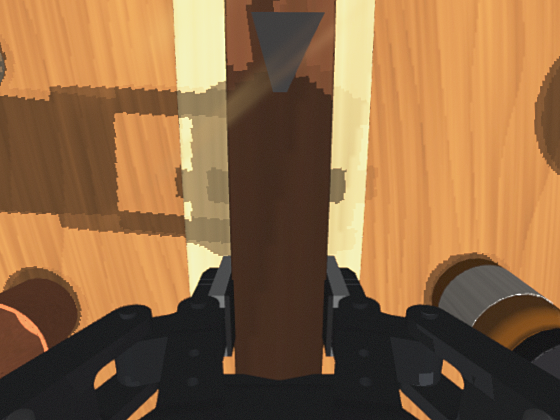

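View pics/c29.png

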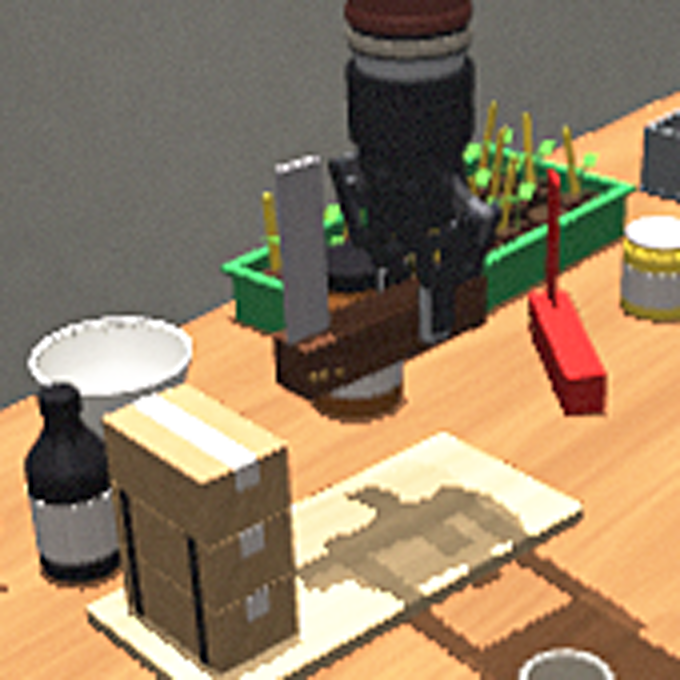

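Emit:
play_rows([
  [[1,0,0,3,0,0,0],[1,0,0,6,0,0,0],[1,0,0,9,0,0,0],[1,0.1,0,11,0,0,0],[1,0.1,0,12.2,0,0,0],[1,0.1,0,12.2,0,0,0],[1,0.1,0,12.2,0,0,0]],
])

```text
t: 23.45
tool_pos: [0.5912, -0.0341, -0.0054]
tool_rot: [2.354, 2.077, 0.002]
contact_force: [0.0, 0.0, -1.9]
opening: 0.0302
```

Run:
```python
from h import *
grab("side","d19");grab("scene","s19");w=grab("wrist","w19");o=ctrl.get_obs();print(o["tool_pos"],o["opening"],o["contact_force"])
print(delta([.595,.0065,-.0155],down(np.radians(-7.15))))
crop("d19",180,150,150,130,5,"c30")
```

```text
[ 0.5911305  -0.03394272 -0.00538348] 0.03053642581304405 [ 0.12749354 -0.25014373 -1.97279413]
(array([ 4.06, -0.12,  1.01]), array([0.13, 0.04, 0.02]))
```

View pics/c30.png

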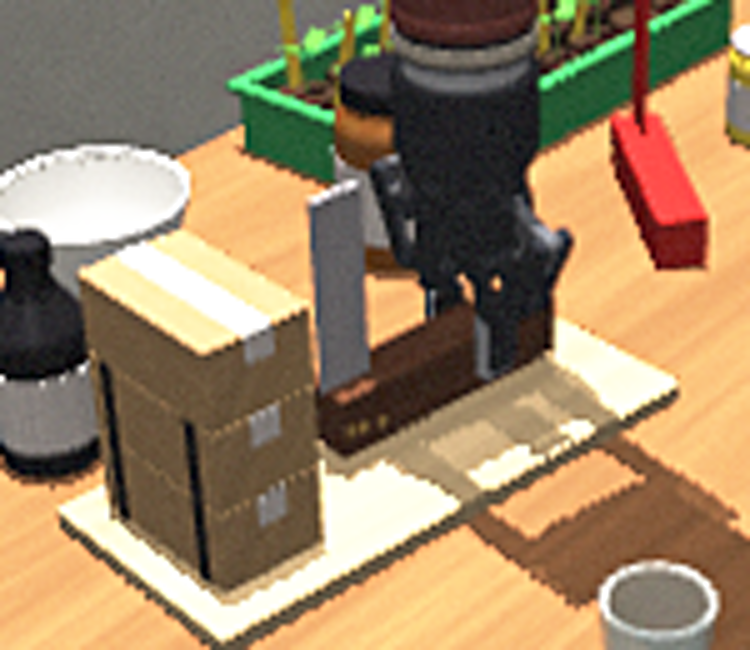

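View pics/w19.png

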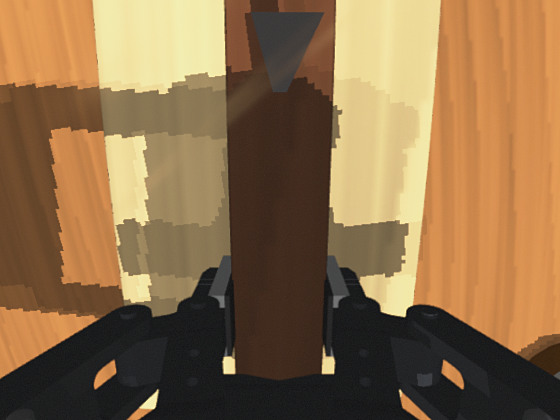

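Emit:
play_rows([
  [[1,1,0,0.3,0,0,0],[1,2,-0.1,0.6,0,0,0],[1,3,-0.1,0.8,0.1,0,0],[1,3.6,-0.1,0.8,0.1,0,0],[1,3.6,-0.1,0.8,0.1,0,0],[1,3.6,-0.1,0.8,0.1,0,0]],
])

```text
t: 24.35
tool_pos: [0.5947, 0.0018, -0.0133]
tool_rot: [2.354, 2.078, -0.0]
contact_force: [0.4, -0.0, -2.8]
opening: 0.03
```

Emit:
play_rows([
  [[1,0,0,0.1,0,0,0],[1,0,0,0.2,0,0,0],[1,0,0,0.3,0,0,0],[1,0,0,0.3,0,0,0]],
])

```text
t: 24.85
tool_pos: [0.5947, 0.0015, -0.0155]
tool_rot: [2.355, 2.078, -0.001]
contact_force: [-4.7, -0.2, 5.7]
opening: 0.0305
```

Run:
```python
from h import *
grab("side","d20");o=ctrl.get_obs();print(o["tool_pos"],o["opening"],o["contact_force"])
print(delta([.595,.0065,-.0155],down(np.radians(-7.15))))
crop("d20",180,150,150,130,5,"c31")
```

```text
[ 0.59474858  0.0014733  -0.01551731] 0.030418482855826136 [-4.45785014 -0.62280115  4.95927327]
(array([ 0.5 , -0.04, -0.  ]), array([0.02, 0.07, 0.01]))
```

View pics/c31.png

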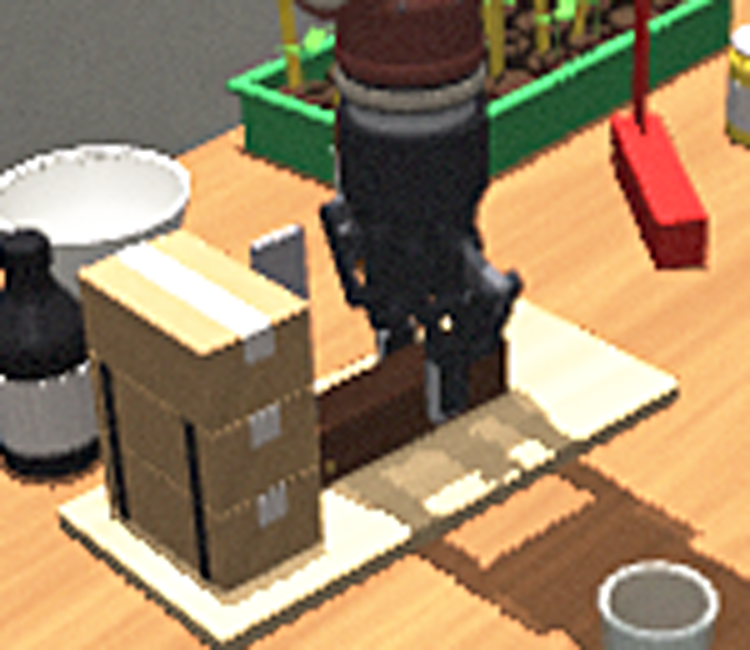

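Board contact is felt, at about 8 N. Now I ease forward until it meets the column.

Emit:
play_rows([
  [[1,0.2,0,0,0,0,0],[1,0.35,0,0.05,0,0,0],[1,0.45,0,0.05,0,0,0],[1,0.5,0,0.05,0,0,0],[1,0.5,0,0.05,0,0,0]],
])

```text
t: 25.52
tool_pos: [0.5961, 0.0062, -0.0155]
tool_rot: [2.353, 2.077, 0.0]
contact_force: [0.2, -3.1, 4.4]
opening: 0.03
```

Emit:
play_rows([
  [[1,0.1,0,0.05,0,0,0],[1,0.2,0,0.1,0,0,0],[1,0.25,0,0.1,0,0,0],[1,0.25,0,0.1,0,0,0]],
])

```text
t: 26.02
tool_pos: [0.5966, 0.007, -0.0155]
tool_rot: [2.351, 2.076, -0.003]
contact_force: [-3.4, -8.6, 7.7]
opening: 0.0303
```

Emit:
play_rows([
  [[1,0.15,0,0.12,0,0,0],[1,0.25,0,0.2,0,0,0],[1,0.3,0,0.25,0,0,0],[1,0.3,0,0.25,0,0,0],[1,0.3,0,0.25,0,0,0]],
], newtons=120)

```text
t: 26.65
tool_pos: [0.5966, 0.0068, -0.0155]
tool_rot: [2.349, 2.076, -0.012]
contact_force: [-11.7, -13.5, 18.0]
opening: 0.0299
```

Run:
```python
from h import *
grab("side","d21");grab("scene","s21");w=grab("wrist","w21");o=ctrl.get_obs();print(o["tool_pos"],o["opening"],o["contact_force"],o["wrist_torque"])
print(delta([.595,.0065,-.0155],down(np.radians(-7.15))))
crop("d21",180,150,150,130,5,"c32");crop("s21",230,150,140,120,5,"c33")
```

```text
[ 0.59663208  0.00677359 -0.01546752] 0.030499662018858273 [-11.57546844 -13.73823969  18.49689333] [-1.6376613   1.58881091  0.10670934]
(array([-0.05, -0.16,  0.  ]), array([0.02, 0.58, 0.08]))
```

View pics/c32.png

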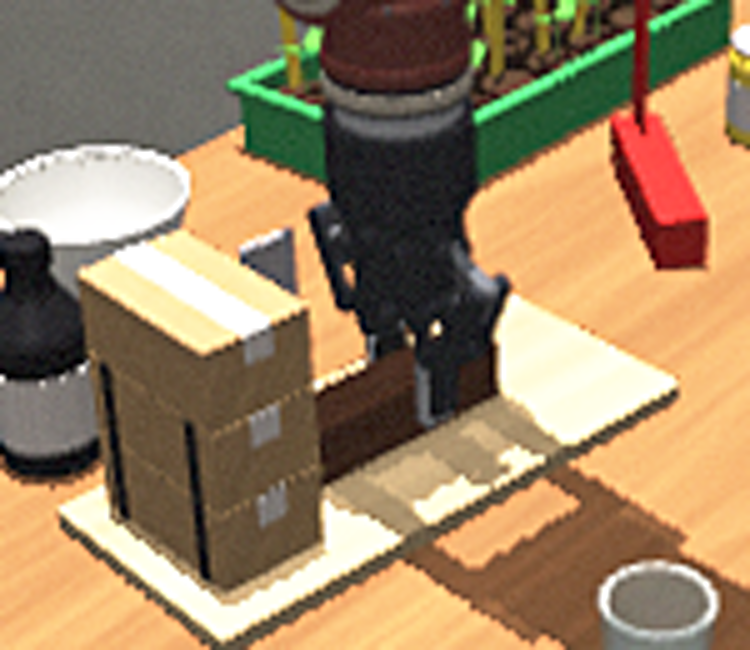

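View pics/c33.png

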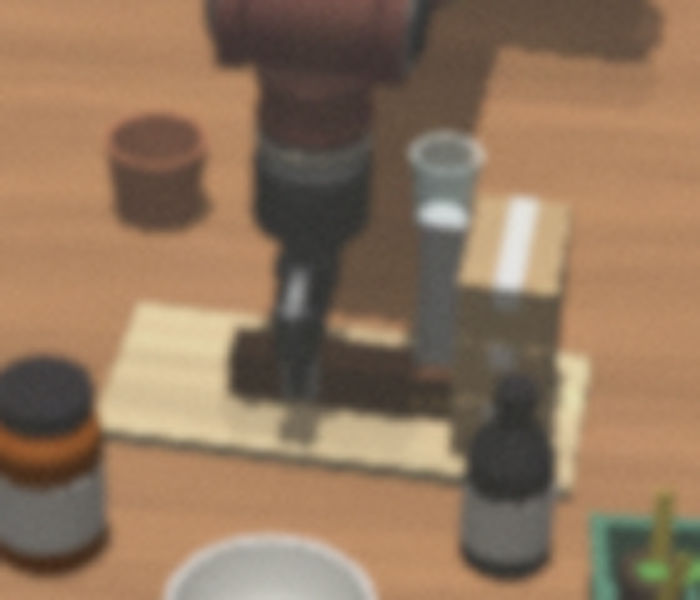

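View pics/w21.png

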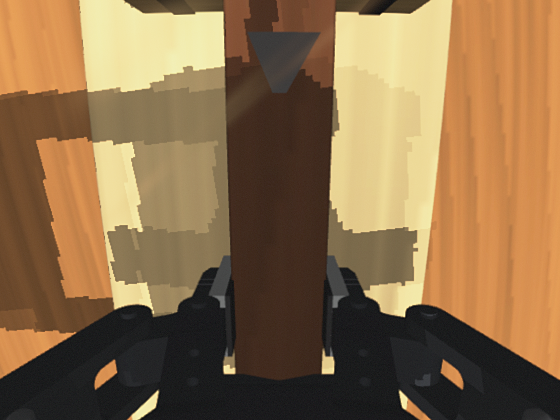

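Both contacts are made, with -14 N from the column and +18 N from the board. There is an unwanted 12 N sideways load and a 0.6° tilt, which I trim.

Emit:
play_rows([
  [[1,0.3,-0.05,0.25,0,0.3,0],[1,0.32,-0.12,0.27,0,0.6,0],[1,0.35,-0.15,0.28,0,0.6,0],[1,0.35,-0.15,0.28,0,0.6,0],[1,0.35,-0.15,0.28,0,0.6,0]],
])

```text
t: 27.42
tool_pos: [0.5967, 0.007, -0.0155]
tool_rot: [2.35, 2.077, -0.004]
contact_force: [-7.1, -12.9, 15.4]
opening: 0.0303
```

Run:
```python
from h import *
w=grab("wrist","w22");o=ctrl.get_obs();print(o["tool_pos"],o["opening"],o["contact_force"],o["wrist_torque"])
print(delta([.595,.0065,-.0155],down(np.radians(-7.15))))
```

```text
[ 0.59670177  0.00698215 -0.01547968] 0.03011126757236015 [ -5.60923109 -14.01300548  15.17503125] [-1.91873549  1.05446485  0.06597909]
(array([-0.07, -0.16,  0.  ]), array([0.12, 0.31, 0.1 ]))
```

View pics/w22.png

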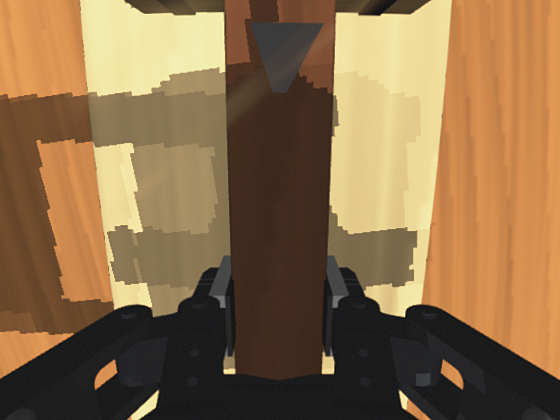

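Emit:
play_rows([
  [[1,0.35,-0.08,0.3,0,0.3,0],[1,0.45,-0.12,0.38,0,0.4,0],[1,0.48,-0.15,0.4,0,0.4,0],[1,0.48,-0.15,0.4,0,0.4,0],[1,0.48,-0.15,0.4,0,0.4,0],[1,0.48,-0.15,0.4,0,0.4,0],[1,0.48,-0.15,0.4,0,0.4,0],[1,0.48,-0.15,0.4,0,0.4,0]],
])

```text
t: 28.48
tool_pos: [0.5968, 0.0069, -0.0155]
tool_rot: [2.348, 2.077, -0.005]
contact_force: [-9.9, -19.1, 22.3]
opening: 0.0301
```

Run:
```python
from h import *
w=grab("wrist","w23");grab("side","d23");grab("scene","s23");o=ctrl.get_obs();print(o["t"],o["tool_pos"],o["opening"],o["contact_force"],o["wrist_torque"])
print(delta([.595,.0065,-.0155],down(np.radians(-7.15))))
crop("d23",180,150,150,130,5,"c34")
```

```text
28.625 [ 0.59673783  0.00693633 -0.01548473] 0.02980801597475233 [-10.88099521 -18.94308915  22.05881636] [-2.63160725  1.87407295 -0.06337187]
(array([-0.06, -0.17,  0.  ]), array([0.16, 0.4 , 0.13]))
```

View pics/c34.png

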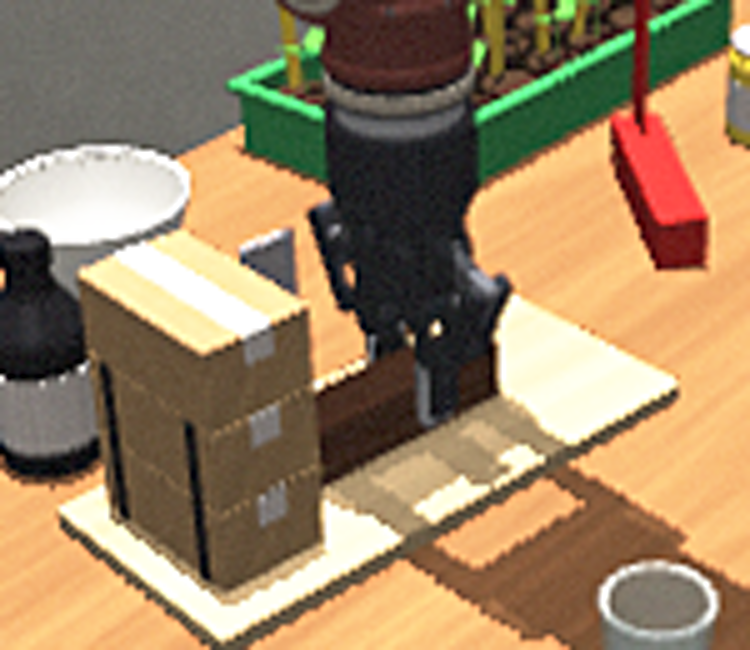

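View pics/s23.png

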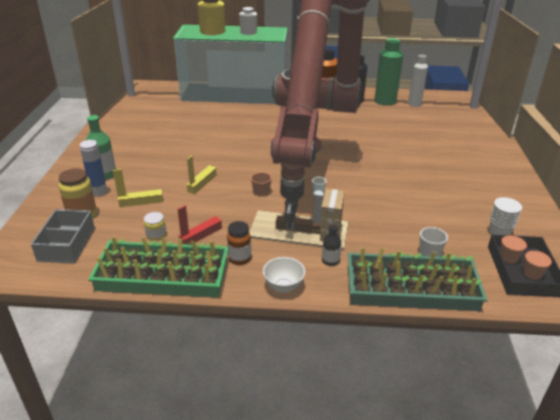

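View pics/w23.png

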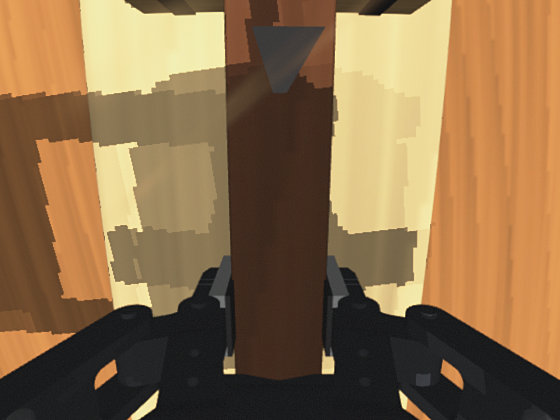

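The forces are good, but some of the horizontal force could be board friction. As a check, I unload the downward press and push forward. If it doesn't move, the column is what is stopping it.

Emit:
play_rows([
  [[1,0.1,-0.15,0.03,0,0.4,0],[1,0.2,-0.15,0,0,0.4,0],[1,0.3,-0.15,-0.03,0,0.4,0],[1,0.3,-0.15,-0.03,0,0.4,0],[1,0.3,-0.15,-0.03,0,0.4,0]],
])

```text
t: 29.25
tool_pos: [0.5957, 0.0071, -0.0151]
tool_rot: [2.348, 2.078, -0.003]
contact_force: [-1.2, -14.0, 3.7]
opening: 0.0301
```

Column contact is confirmed: -14 N against only about 4 N down, with no advance. I re-apply both presses.

Emit:
play_rows([
  [[1,0.3,0,0.1,0,0.3,0],[1,0.35,-0.05,0.25,0,0.4,0],[1,0.42,-0.1,0.38,0,0.4,0],[1,0.45,-0.12,0.42,0,0.4,0],[1,0.45,-0.12,0.42,0,0.4,0],[1,0.45,-0.12,0.42,0,0.4,0],[1,0.45,-0.12,0.42,0,0.4,0],[1,0.45,-0.12,0.42,0,0.4,0]],
])

```text
t: 30.25
tool_pos: [0.5958, 0.0071, -0.0154]
tool_rot: [2.347, 2.078, -0.004]
contact_force: [-10.5, -18.6, 23.5]
opening: 0.0304
```

Run:
```python
from h import *
grab("side","d24");w=grab("wrist","w24");o=ctrl.get_obs();print(o["t"],o["tool_pos"],o["opening"],o["contact_force"])
a=load("d13")["color"].astype(int);b=load("d24")["color"].astype(int)
# top carton region unchanged?
print(abs(a-b)[198:225,196:242].mean())
crop("d24",180,150,150,130,5,"c35")
```

```text
30.35 [ 0.59581714  0.00709859 -0.01542453] 0.029897160571117052 [-12.10409638 -19.06521361  23.04824237]
26.139828234031132
```

View pics/c35.png

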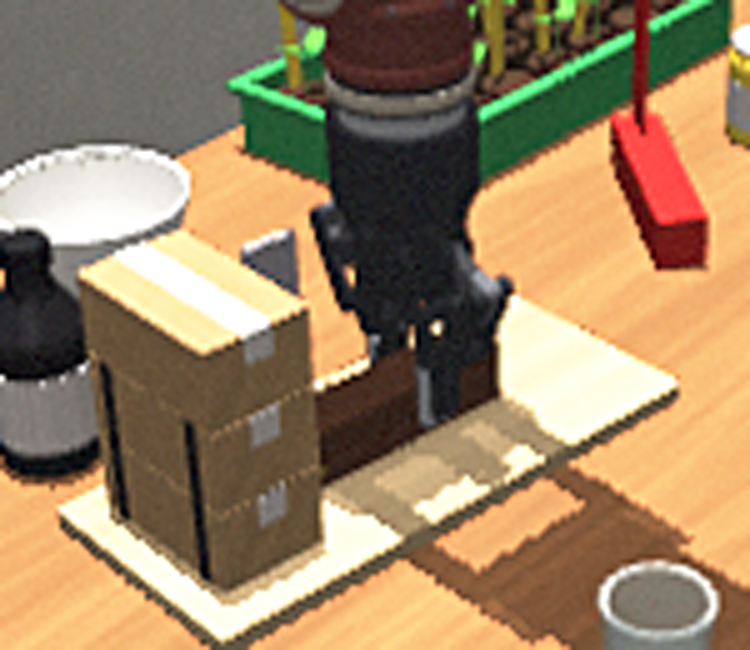

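The carton's corner is at the same pixel (196,204) as after release, with the square seated and pressed. The 26-level pixel difference is the arm's shadow, which fell on the carton earlier.

Run:
```python
from station import ctrl
print(ctrl.finish_job())
```

```text
the job is handed in; nothing more can be done
None
```

The loose carton is on top of the strapped column and released. The brown, steel-bladed try square stands on the board, blade end against the middle of the column's long face. It was handed in at about 30 s with the arm still gripping and pressing it there.

**Last checks:**
- **Square:** the last force reading was about 23 N down on the board and 19 N against the column. With the downward press eased to about 4 N, a 14 N forward push moved it no more than about 0.2 mm. So the column stops it, not friction.
- **Carton:** the wrist view, about 1 mm above the column just before seating, showed no step at the column's end face. After release the side view showed it still flush. Its top corner is at the same pixel, about (196, 204), in the side views after release and at the end.
- **Bystanders:** all of them looked undisturbed in the last pictures.

**What went wrong or disagreed:**
- **First carton grasp:** the fingers shut on nothing. They sit about 33 mm behind the reported tool point (triangulated), so I corrected for that. The carton was not disturbed.
- **Sideways load:** about 12 N across the square remained while pressing, with the tool about 0.4° off vertical when last worked out. I could not trim it out fully.
- **Picture comparison:** my before/after comparison of the carton gave a large difference (26 levels). I put this down to the arm's shadow having moved off it, because the corner positions agreed.

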